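Change the lamps on the burn-in board

ROBOT

A 7-joint arm with a two-finger parallel gripper is mounted at the origin on a cart in front of the work surface, level with it; the furniture and walls round the work are solid. World frame = base frame: x ahead of the robot, y to its left, z up, the work surface at z = 0. Lengths are in m, angles in rad, forces in N, time in s.
With the tool pointing down it reaches from about 0.425 to 0.975 m from the base axis. Payload 16.7 kg.
Tool frame: the origin (TCP) lies midway between the tips of the shut fingers; the grasp point (between the pads) lies 19 mm behind it; z points along the fingers, x is the direction in which the jaws open and shut, and the axes are right-handed (so a half turn about z gives the same grasp; the last joint's range is limited). The gripper opens to 85 mm and grips with 20 to 120 N. Pads are 22 mm wide; open, the fingers measure 114 mm over their backs; the gripper's body (76 mm by 85 mm) begins 54 mm behind the grasp point. The pads swing forward as they close: fully open they stand 13 mm farther back than shut.
Start: joints at [-1.341, 0.426, 0.074, 1.606, -0.034, 1.111, -0.067], TCP at [0.25, 0.627, 0.231] pointing down, gripper open.
Joint ranges: [-2.85, 2.85], [-0.5, 2.14], [-1.23, 1.37], [0.21, 2.46], [-1.02, 4.16], [0.16, 2.05], [-2.73, 2.73]. Speed limits (rad/s): [1.89, 1.89, 2.39, 2.39, 3.01, 3.01, 3.01].

INTERFACE

Orientations are given as a 3x3 rotation matrix whose columns are the frame's x, y, z axes.
In Python, from rig import manip gives the robot as it stands.
- The arm moves only by the tool send_rows, never from a script. Its argument "moves" is a list of rows, each an object of numbers: "dx", "dy", "dz": the shift along the tool's x, y, z in m; "turn": the turn about the tool's z in degrees; "gripper": the closure, from 0 (fully open) to 1 (shut). A call has 1 to 20 rows; each row shifts and turns the commanded pose from where the row before left it, along the tool's axes as they then stand; what a row does not reach is not made up. A row lasts 1/10 s, in which the tool goes at most 50 mm and 8.59 degrees, less where a joint would pass 70% of its speed; a pose out of reach is approached as far as the arm can. A call is refused whole if a number of a shift passes 0.05 or a number of a turn 8.59, either way. A call with a gripper value outside its range is refused whole. The fingers move at their own pace and stop on an object; "newtons" is the grip in N (left out, the last holds). Time passes only in rows, so rows that do not move let the fingers close. It gives the time, the measured TCP pose, the force and the opening at its end, in the units of the state.
- manip.observe(): the state, without advancing time (a new reading comes with each control period).
- manip.camera(name): name is "scene" or "top" or "wrist"; returns a dict with "color" (480x640x3 uint8, blue, green, red), "camera_matrix" (3x3 intrinsics, pixels), "dist" ([k1, k2, p1, p2, k3] as OpenCV has them; the pictures are not rectified), "T" (4x4, takes a point from camera to world coordinates). Camera axes: x right, y down, z forward; pixel columns grow to the right and rows downward; lengths in m; the calibration is good to about 2 mm. A picture is of the moment at which its call begins. There is no depth.
- manip.finish_job(): hands the job in, once; it reports no verdict.
The state is a dict: "time": time; "q": joint angles; "qvel": joint speeds; "joint_efforts": joint torques, N m; "ee_pos": TCP position; "tcp_rot": TCP orientation; "wrist_force": force on the tool from outside, world axes, zero at the start; "wrist_torque": the same for the moment, N m; "grip_width": finger opening in m.
Only numpy, scipy, OpenCV 4.12 (cv2) and the standard library are available. Lean on these libraries where they do the work, as an engineer would, in place of code of your own. Each camera call takes 0.05 s, during which the arm holds its last target.

TASK

Change over the lamps on the burn-in board: take every tested lamp out of its bayonet socket and stand it upright inside one of the black rings on the white board, one lamp to a ring, and fit every fresh lamp from the bench into a socket of its own, pushing it in against the spring and turning it a quarter turn clockwise until it locks. When all that is done, switch the board on by pushing its power lever right over, and leave the other things on the bench where they are.

Things in the scene. Friction and masses are not known exactly. Their poses are not given: they have to be found in the camera images.
- burn_in_board: the burn-in board: fixed grey base plate 100 x 310 mm, 8 mm thick, with three alike square aluminium bayonet sockets (62 x 62 mm, tops 34 mm above the bench) in a row along its y axis, 100 mm apart; origin at the centre of its underside; place and yaw vary. How the sockets work is told under socket1, socket2 and socket3.
- socket1 (a point): centre of the mouth of the socket at y = +100 mm on the board; axes as the board's. Every socket: round bore 35 mm across, two open entry slots 9 mm wide along the board's +x and -x, reaching 26 mm from the centre. A sprung brass plunger lies 9 mm below the mouth; it pushes up with 1.6 N at first, 5 N under a locked lamp, 7 N at 22 mm, and stops at 24 mm below the mouth.
- socket2 (a point): the same for the socket at y = 0. To lock a lamp: lugs down the slots, press until its underside is 21 to 24 mm below the mouth (best 22 to 23), turn it a quarter turn clockwise seen from above, up to a stop (lugs then along the board's y), let go: the spring lifts it about 5 mm into 3 mm deep notches, underside 17 mm below the mouth: locked. Not turned, it springs back out.
- socket3 (a point): the same for the socket at y = -100 mm. To take out a locked lamp: press it down 5 to 6 mm (underside about 22 mm below the mouth), turn it a quarter turn anticlockwise seen from above, up to a stop (lugs then along the board's x, under the slots), and lift it straight up. Clockwise, or without pressing, a locked lamp is blocked.
- tested_a: tested lamp, locked in socket1 at the start; may be absent. A bayonet lamp unit, 64 mm high, 150 g, heavy at the foot: steel shell 32 mm across up to z = 26 mm, two side lugs (6 mm wide, 44 mm over both, z = 8 to 13 mm), a grey oblong grip 46 mm along x by 26 mm along y from z = 26 to 56 mm (hold it by the flats), white dome on top. Origin: centre of its underside, z up, x along lugs and grip.
- tested_b: a lamp that has had its test: at the start it is locked in socket2. Same make as tested_a. Its origin is the centre of its underside, z up, its x axis runs along the two lugs and the long side of the grip. Absent in some runs.
- tested_c: a lamp that has had its test: at the start it is locked in socket3. Same make as tested_a. Its origin is the centre of its underside, z up, its x axis runs along the two lugs and the long side of the grip. Absent in some runs.
- fresh_a: a fresh lamp, exactly like the tested ones (64 mm high, grip 46 x 26 mm); at the start it stands upright on its shell on the bench beside the burn-in board, at any yaw. Its origin is the centre of its underside, z up, its x axis runs along the two lugs and the long side of the grip. Absent in some runs.
- fresh_b: a fresh lamp, exactly like the tested ones (64 mm high, grip 46 x 26 mm); at the start it stands upright on its shell on the bench beside the burn-in board, at any yaw. Its origin is the centre of its underside, z up, its x axis runs along the two lugs and the long side of the grip. Absent in some runs.
- fresh_c: a fresh lamp, exactly like the tested ones (64 mm high, grip 46 x 26 mm); at the start it stands upright on its shell on the bench beside the burn-in board, at any yaw. Its origin is the centre of its underside, z up, its x axis runs along the two lugs and the long side of the grip. Absent in some runs.
- spot_board: a fixed white board 120 x 250 mm, 2 mm thick, at the left, with three black rings (48 mm inside) in a row along its y axis, 75 mm apart; origin at the centre of its underside
- spot1 (a point): centre of ring 1, on the white board's upper face (about 4.4 mm above the bench top, as a 2.4 mm mat lies under the board)
- spot2 (a point): centre of ring 2, on the white board's upper face (about 4.4 mm above the bench top, as a 2.4 mm mat lies under the board)
- spot3 (a point): centre of ring 3, on the white board's upper face (about 4.4 mm above the bench top, as a 2.4 mm mat lies under the board)
- power_lever (a joint): the power lever of the burn-in board, on a fixed grey block (70 x 50 mm, 25 mm high) at the right of the bench: 0 = off, leaning 0.5 rad towards the block's -x (the robot's side); 1 = on (end stop), leaning 0.5 rad towards its +x. It turns about the block's y axis, 22 mm above the bench, needs about 1.5 N at the ball, and stays where it is left.
- power_lever_tip (a point): centre of the black ball (26 mm across) on the end of the power lever, 50 mm from the lever's axis, about 66 mm above the bench; with the lever off its x axis is level and points the way the ball must go (48 mm, in an arc)
- tape_black: a bystander: roll of black insulating tape, 67 mm across, 19 mm high, lying behind the burn-in board
- tester_small: a bystander: black pocket tester, 100 x 62 x 25 mm, lying behind the burn-in board

How it is judged:
By the outcome, as a careful person would: the job done as asked, in the order asked, and still so for the second after the job is handed in, with the robot touching nothing.
Of tested_a, tested_b, tested_c only 2 to 3 are there at a start; the rules pass over those that are not, and their reading is None.
Of fresh_a, fresh_b, fresh_c only 2 to 3 are there at a start; the rules pass over those that are not, and their reading is None.
At some moment in a run one of tested_a, tested_b, tested_c, fresh_a, fresh_b, fresh_c may be knocked a few centimetres aside while the robot is not near it.
It also fails if it takes over 210 s, if anything falls off the work surface, if the arm or the gripper's body presses on something with over 40 N, if the wrist force passes 120 N, or if a joint passes its speed limit or range.

## Working session

There is one attempt and no reset: what is moved stays moved. The work goes in short steps, Python scripts to look and compute and a tool call to move; the robot and the scene stay as the last step left them, time stands still between calls to the robot, and variables do not carry over. Pictures are saved under pics/ and viewed, and the job is handed in when it is done.

Besides the shell and the picture viewer there is one more tool, called as name([rows], argument=value, ...), one row to a line, values as JSON. send_rows: Moves the arm, as the interface text tells. Its arguments: {"type":"object","properties":{"moves":{"type":"array"},"newtons":{"type":"number"}},"required":["moves"]}

```bash
ls -la; mkdir -p pics; python3 - <<'E'
from rig import manip
import cv2
s=manip.observe()
for k,v in s.items(): print(k,v)
for n in ("scene","top","wrist"):
    c=manip.camera(n); cv2.imwrite(f"pics/{n}0.png",c["color"]); print(n,c["camera_matrix"],c["dist"],c["T"])
E
```

```text
total 12
drwxr-xr-x  3 agent agent 4096 Dec  7 16:15 .
drwxr-xr-x 23 root  root  4096 Dec  7 16:15 ..
drwxr-xr-x  2 agent agent 4096 Dec  7 16:15 pics
time 0.0
q [-1.34151081  0.42673399  0.07387997  1.60662962 -0.03410228  1.11082536
 -0.06709509]
qvel [-0.00083325  0.00039383 -0.00103514 -0.00148773  0.00042758  0.00078619
 -0.00032314]
joint_efforts [-1.99889005e-04 -9.49808550e+01  3.76050800e+00 -4.63507175e+01
  1.91370916e-02  1.03207876e-02 -2.83764632e-05]
ee_pos [0.24949667 0.62673622 0.23060018]
tcp_rot [[ 3.69843123e-01  9.29094135e-01 -3.91265625e-04]
 [ 9.29093263e-01 -3.69843314e-01 -1.27741798e-03]
 [-1.33154853e-03  1.08921999e-04 -9.99999108e-01]]
wrist_force [-0.07882328 -0.11483745 -0.30975524]
wrist_torque [-0.00442327 -0.04201537 -0.02242206]
grip_width 0.08560006037058754
scene [[577.54004199   0.         312.05809438]
 [  0.         577.54004199 241.98658609]
 [  0.           0.           1.        ]] [-0.18171626  0.          0.          0.          0.        ] [[ 0.59331176 -0.6159299   0.51827745 -0.23637883]
 [-0.80497169 -0.45292369  0.38325018 -0.5057342
[... 198 characters left out ...]
0.           0.           1.        ]] [0.00986316 0.         0.         0.         0.        ] [[ 0.02726975 -0.99249696  0.11918952  0.40912362]
 [-0.9996188  -0.02656034  0.00753666  0.06091345]
 [-0.0043144  -0.11934961 -0.99284292  1.1112865 ]
 [ 0.          0.          0.          1.        ]]
wrist [[360.50317941   0.         318.52753318]
 [  0.         360.50317941 242.37644051]
 [  0.           0.           1.        ]] [-0.02540033  0.          0.          0.          0.        ] [[ 0.36917497  0.88335729  0.28877284  0.17566918]
 [ 0.92935718 -0.35014722 -0.11701345  0.65658476]
 [-0.00225167  0.31157154 -0.95022003  0.37172458]
 [ 0.          0.          0.          1.        ]]
```

View pics/scene0.png

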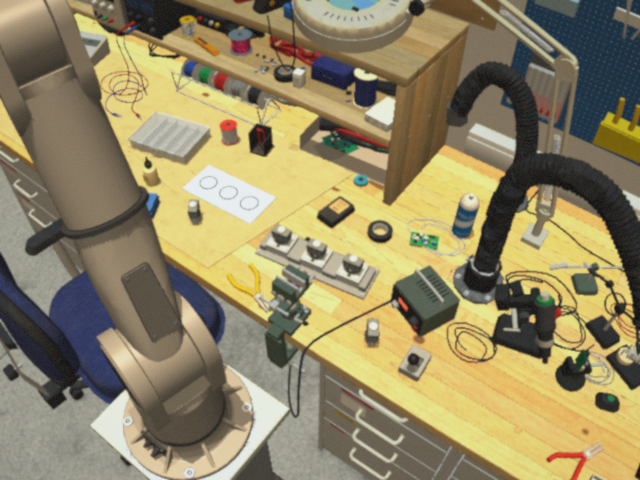

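View pics/top0.png

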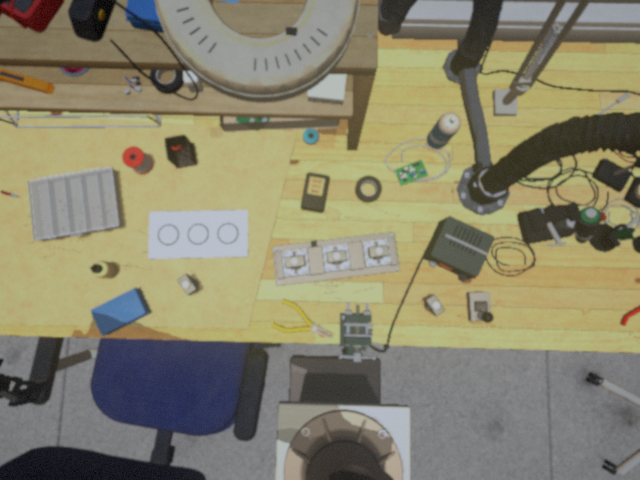

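View pics/wrist0.png

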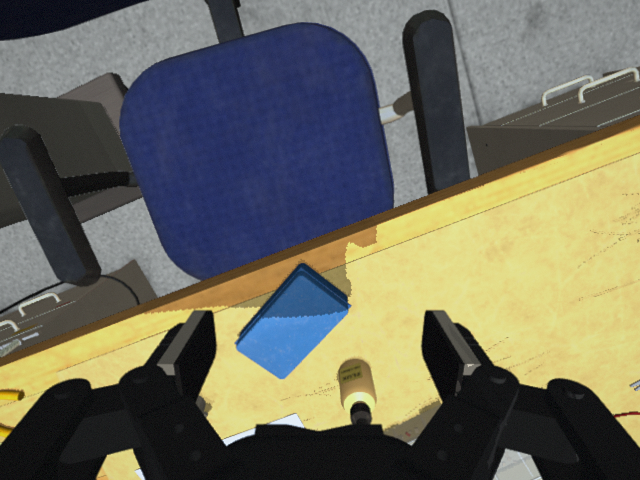

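The top view shows three tested lamps in the sockets around (295..377, 255). Fresh lamps are at (189,284) and (433,304), the ring board at (198,234) and the lever block at (480,305). Next I'll look closer.

```bash
cat > h.py <<'E'
import numpy as np, cv2
from rig import manip
def cam(n,save=None):
    c=manip.camera(n)
    if save: cv2.imwrite(f"pics/{save}.png",c["color"])
    return c
def ray(c,px):
    p=cv2.undistortPoints(np.array(px,float).reshape(-1,1,2),c["camera_matrix"],np.array(c["dist"])).reshape(-1,2)
    d=np.c_[p,np.ones(len(p))]@c["T"][:3,:3].T
    return c["T"][:3,3],d
def plane(c,px,z):
    o,d=ray(c,px); return o+d*((z-o[2])/d[:,2])[:,None]
def tri(obs):  # list of (c,px)
    A=np.zeros((3,3));b=np.zeros(3)
    L=[]
    for c,px in obs:
        o,d=ray(c,px); d=d[0]/np.linalg.norm(d[0]); P=np.eye(3)-np.outer(d,d); A+=P;b+=P@o; L.append((o,P))
    x=np.linalg.solve(A,b); return x,[np.linalg.norm(P@(x-o)) for o,P in L]
def proj(c,X):
    T=np.linalg.inv(c["T"]); r,_=cv2.Rodrigues(T[:3,:3])
    return cv2.projectPoints(np.array(X,float).reshape(-1,1,3),r,T[:3,3],c["camera_matrix"],np.array(c["dist"]))[0].reshape(-1,2)
def crop(c,name,x0,y0,x1,y1,k):
    im=cv2.resize(c["color"][y0:y1,x0:x1],None,fx=k,fy=k,interpolation=cv2.INTER_CUBIC); cv2.imwrite(f"pics/{name}.png",im)
E
python3 - <<'E'
import cv2
t=cv2.imread('pics/top0.png');s=cv2.imread('pics/scene0.png')
cv2.imwrite('pics/ct.png',cv2.resize(t[195:345,140:400],None,fx=3,fy=3,interpolation=2))
cv2.imwrite('pics/ct2.png',cv2.resize(t[200:340,260:510],None,fx=3,fy=3,interpolation=2))
cv2.imwrite('pics/cs.png',cv2.resize(s[160:380,180:440],None,fx=2.7,fy=2.7,interpolation=2))
E
```

```text
(no output)
```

View pics/ct.png

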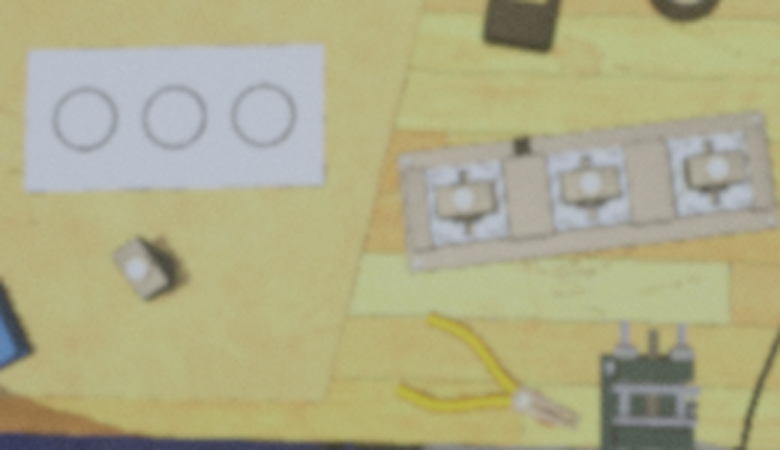

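View pics/ct2.png

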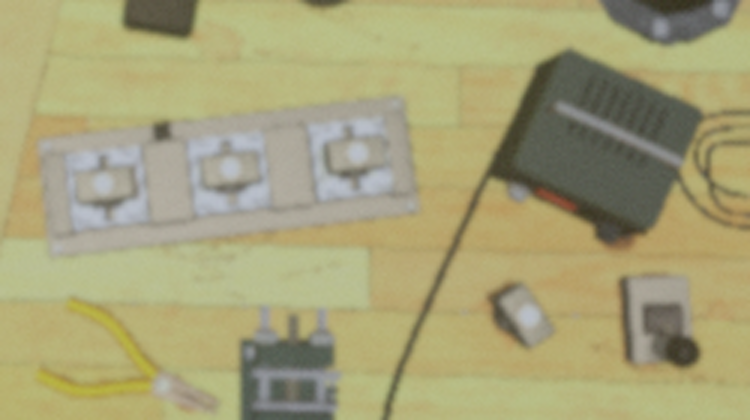

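View pics/cs.png

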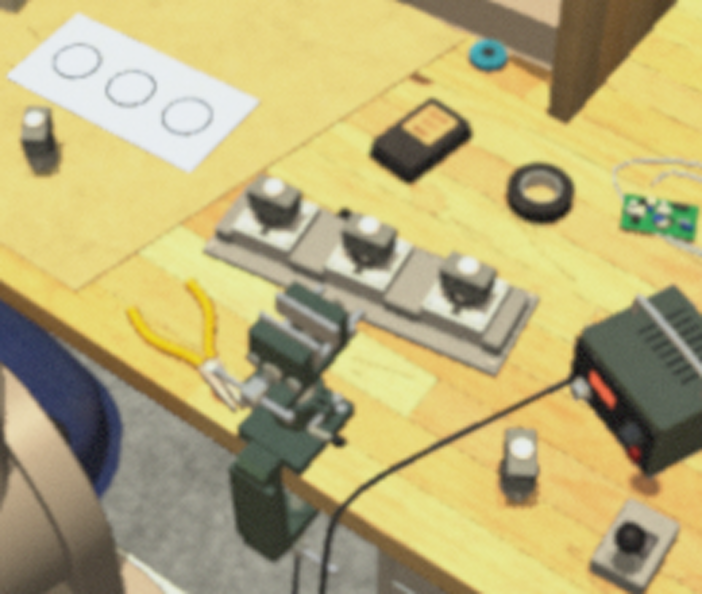

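```bash
cat > m0.py <<'E'
from h import *
import numpy as np
t=cam('top');s=cam('scene')
P=dict(s1=((294.7,261),(281.1,229.3)),s2=((336.7,256.3),(316.7,243.7)),s3=((378.7,250.3),(353,258.1)),fl=((185,284.7),(192.6,204.1)),fr=((436,304.7),(373,325.6)),ball=((487.3,316.7),(413.3,359.3)))
for k,(a,b) in P.items():
    x,e=tri([(t,a),(s,b)]); print(k,x.round(4),np.round(e,4))
# rings via top
g=t["color"]
hsv=cv2.cvtColor(g,cv2.COLOR_BGR2HSV)
r=np.array([[85,118],[175,116],[264,115]])/3+[140,195]
print(plane(t,r,0.0044).round(4))
bd=np.array([[400,157],[765,113],[780,228],[412,270]])/3+[140,195]
b=plane(t,bd,0.008); print(b.round(4), b.mean(0))
E
python3 m0.py
```

```text
s1 [0.4873 0.1253 0.0747] [0.0004 0.0004]
s2 [0.5016 0.0265 0.0745] [0.0006 0.0006]
s3 [ 0.5178 -0.071   0.0742] [0.0004 0.0004]
fl [0.4266 0.3818 0.0599] [0.0014 0.0014]
fr [ 0.3947 -0.2086  0.0586] [0.0005 0.0005]
ball [ 0.3708 -0.3262  0.0638] [0.0001 0.0001]
[[0.5516 0.45   0.0044]
 [0.5553 0.3746 0.0044]
 [0.5582 0.2999 0.0044]]
[[ 0.5254  0.1838  0.008 ]
 [ 0.5706 -0.1201  0.008 ]
 [ 0.4748 -0.1331  0.008 ]
 [ 0.4319  0.1702  0.008 ]] [0.50066516 0.02518888 0.008     ]
```

send_rows([
  {"turn": 8.5,"gripper": 0},
  {"turn": 8.5},
  {"turn": 8.5},
  {"turn": 8.5},
  {"turn": 8.5},
  {"turn": 8.5},
  {"turn": 8.5},
  {"dx": 0.012,"dy": 0.046},
  {"dx": 0.012,"dy": 0.046},
  {"dx": 0.012,"dy": 0.046},
  {"dx": 0.012,"dy": 0.046},
  {"dx": 0.012,"dy": 0.046},
  {"dx": 0.012,"dy": 0.046},
  {"dx": 0.012,"dy": 0.046},
  {"dx": 0.012,"dy": 0.046},
  {"dx": 0.012,"dy": 0.046},
  {"dx": 0.012,"dy": 0.046},
  {"dx": 0.012,"dy": 0.046},
  {"dx": 0.012,"dy": 0.046},
  {"dx": 0.012,"dy": 0.046},
], newtons=60)

```text
$.moves[0]: bad value
```

```bash
python3 - <<'E'
from h import *
c=cam('wrist','w1');s=manip.observe();print(s['time'],s['ee_pos'],s['tcp_rot'],s['q'])
np.save('w1T',c['T'])
E
```

```text
0.3 [0.2495766  0.62701686 0.23107384] [[ 3.69810879e-01  9.29107042e-01 -1.34873438e-04]
 [ 9.29106948e-01 -3.69810903e-01 -4.18559865e-04]
 [-4.38764586e-04  2.94761433e-05 -9.99999903e-01]] [-1.34151772  0.42633174  0.0738791   1.60616449 -0.0340787   1.11079496
 -0.06709253]
```

View pics/w1.png

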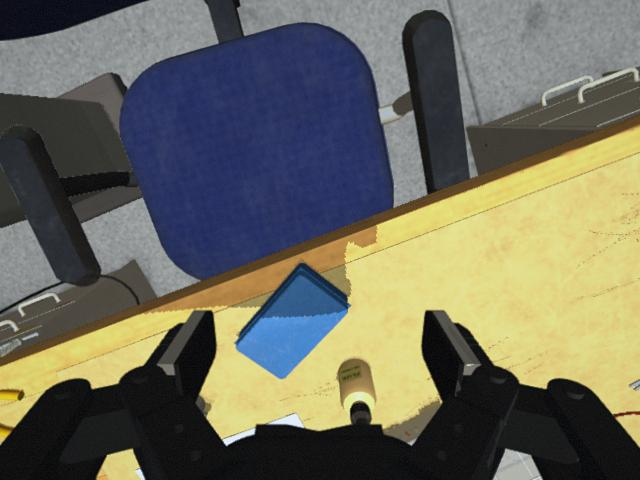

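send_rows([
  {"dx": 0.0,"dy": 0.0,"dz": 0.0,"turn": 8.5,"gripper": 0.0},
], newtons=60)

```text
time: 0.4
ee_pos: [0.2498, 0.627, 0.2312]
tcp_rot: [[0.503, 0.864, -0.0], [0.864, -0.503, -0.0], [-0.0, -0.0, -1.0]]
wrist_force: [-1.0, 0.5, -0.1]
grip_width: 0.0856
```

send_rows([
  {"dx": 0,"dy": 0,"dz": 0,"turn": 8.5,"gripper": 0},
  {"dx": 0,"dy": 0,"dz": 0,"turn": 8.5,"gripper": 0},
  {"dx": 0,"dy": 0,"dz": 0,"turn": 8.5,"gripper": 0},
  {"dx": 0,"dy": 0,"dz": 0,"turn": 8.5,"gripper": 0},
  {"dx": 0,"dy": 0,"dz": 0,"turn": 8.5,"gripper": 0},
  {"dx": 0,"dy": 0,"dz": 0,"turn": 8.5,"gripper": 0},
  {"dx": 0.012,"dy": 0.046,"dz": 0,"turn": 0,"gripper": 0},
  {"dx": 0.012,"dy": 0.046,"dz": 0,"turn": 0,"gripper": 0},
  {"dx": 0.012,"dy": 0.046,"dz": 0,"turn": 0,"gripper": 0},
  {"dx": 0.012,"dy": 0.046,"dz": 0,"turn": 0,"gripper": 0},
  {"dx": 0.012,"dy": 0.046,"dz": 0,"turn": 0,"gripper": 0},
  {"dx": 0.012,"dy": 0.046,"dz": 0,"turn": 0,"gripper": 0},
  {"dx": 0.012,"dy": 0.046,"dz": 0,"turn": 0,"gripper": 0},
  {"dx": 0.012,"dy": 0.046,"dz": 0,"turn": 0,"gripper": 0},
  {"dx": 0.012,"dy": 0.046,"dz": 0,"turn": 0,"gripper": 0},
  {"dx": 0.012,"dy": 0.046,"dz": 0,"turn": 0,"gripper": 0},
  {"dx": 0.012,"dy": 0.046,"dz": 0,"turn": 0,"gripper": 0},
  {"dx": 0.012,"dy": 0.046,"dz": 0,"turn": 0,"gripper": 0},
  {"dx": 0.012,"dy": 0.046,"dz": 0,"turn": 0,"gripper": 0},
])

```text
time: 2.3
ee_pos: [0.4957, 0.0582, 0.2317]
tcp_rot: [[0.988, 0.153, 0.001], [0.153, -0.988, 0.001], [0.001, -0.001, -1.0]]
wrist_force: [0.9, 1.2, -0.3]
grip_width: 0.0855
```

```bash
python3 - <<'E'
from h import *
import pickle
c=cam('wrist','w1');s=manip.observe();print(s['time'],s['ee_pos'],s['tcp_rot'],s['q'],s['wrist_force'])
pickle.dump(c,open('w1.pkl','wb'))
E
```

```text
2.35 [0.49788644 0.0511072  0.23208939] [[ 0.9891269   0.1470442   0.00244394]
 [ 0.14704751 -0.98912867 -0.00123086]
 [ 0.00223638  0.00157685 -0.99999626]] [-0.8211722   0.14890462  0.6584053   2.01961233 -0.1058653   1.00420864
  0.03621307] [-0.85524563 -8.69767883 -0.60956943]
```

View pics/w1.png

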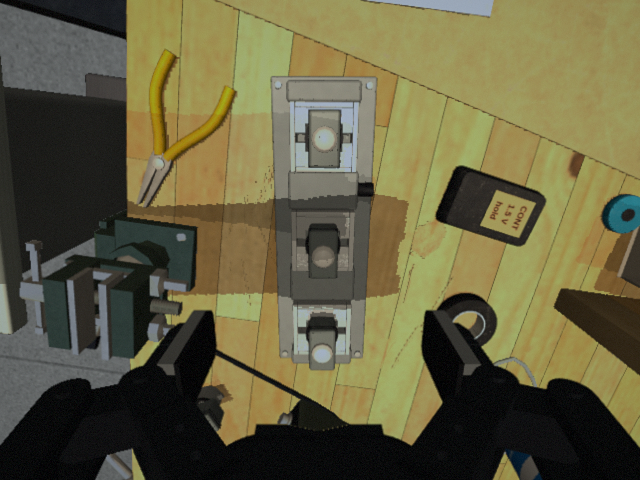

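The wrist picture shows the three locked lamps at (323,138), (323,250) and (321,350). The board corners run from about (275,78) to (363,360). I'll take a settled view and a second, shifted view.

```bash
python3 - <<'E'
from h import *
import pickle
c=cam('wrist','w2');s=manip.observe();print(s['time'],s['ee_pos'],s['qvel'].round(3))
pickle.dump(c,open('w2.pkl','wb'))
E
```

```text
2.4 [0.49680326 0.05414473 0.23179483] [-0.062 -0.008 -0.082  0.019  0.001  0.005 -0.117]
```

send_rows([
  {"dx": 0,"dy": -0.04,"dz": 0,"turn": 0,"gripper": 0},
  {"dx": 0,"dy": -0.04,"dz": 0,"turn": 0,"gripper": 0},
  {"dx": 0,"dy": 0,"dz": 0,"turn": 0,"gripper": 0},
  {"dx": 0,"dy": 0,"dz": 0,"turn": 0,"gripper": 0},
])

```text
time: 2.8
ee_pos: [0.4827, 0.1399, 0.2313]
tcp_rot: [[0.988, 0.155, -0.0], [0.155, -0.988, -0.0], [-0.0, 0.0, -1.0]]
wrist_force: [0.5, -1.1, 0.0]
grip_width: 0.0858
```

```bash
python3 - <<'E'
from h import *
import pickle
c=cam('wrist','w3');s=manip.observe();print(s['time'],s['ee_pos'],s['qvel'].round(3))
pickle.dump(c,open('w3.pkl','wb'))
a=cv2.imread('pics/w2.png')[60:380,230:410];b=c['color'][60:460,230:410]
cv2.imwrite('pics/w2c.png',cv2.resize(a,None,fx=1.8,fy=1.8)); 
a=cv2.resize(a,None,fx=1.8,fy=1.8);b=cv2.resize(b,None,fx=1.48,fy=1.48)[:576]
cv2.imwrite('pics/w23.png',np.hstack([a[:576],b[:576]]))
E
```

```text
2.85 [0.48285811 0.13898504 0.23128043] [ 0.014 -0.003  0.013  0.002  0.002  0.001  0.003]
```

View pics/w3.png

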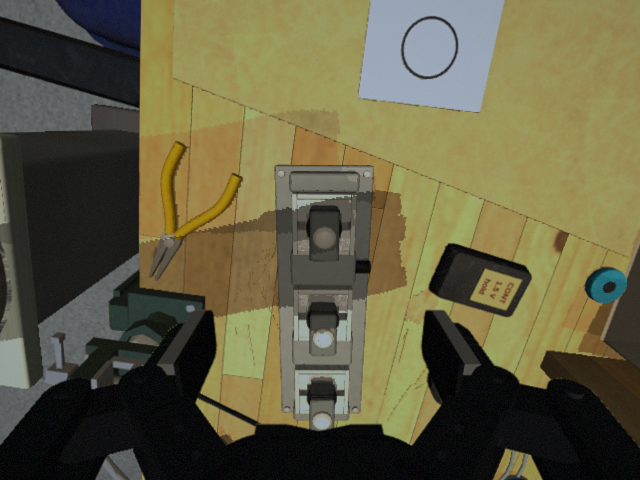

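View pics/w2c.png

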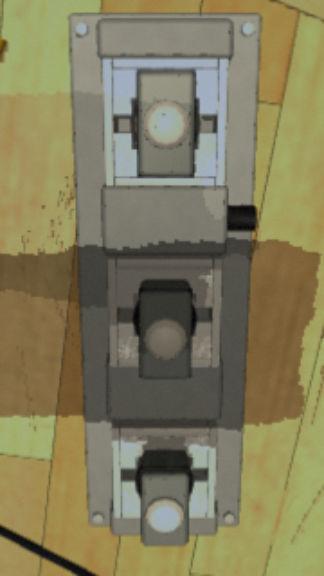

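```bash
python3 - <<'E'
import cv2
b=cv2.imread('pics/w3.png')[150:440,250:400]
cv2.imwrite('pics/w3c.png',cv2.resize(b,None,fx=2,fy=2))
E
```

```text
(no output)
```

View pics/w3c.png

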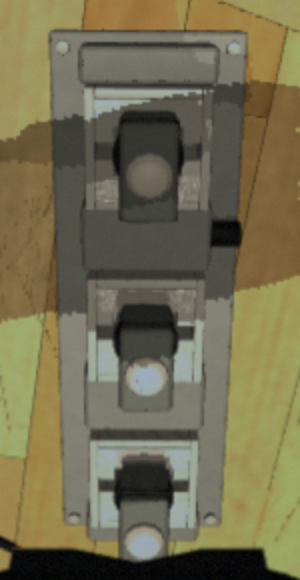

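```bash
cat > m1.py <<'E'
from h import *
import pickle
a=pickle.load(open('w2.pkl','rb'));b=pickle.load(open('w3.pkl','rb'))
w2=dict(TL=(268.9,67.8),TR=(375,67.2),BL=(278.3,351.7),BR=(362.8,351.7),d1=(322.8,128.3),d2=(322.2,248.3),d3=(321.7,347.2))
w3=dict(TL=(275,165.5),TR=(373.5,166),BL=(282,412.5),BR=(360,412.5),d1=(324.5,238),d2=(323,339),d3=(322,420.5))
for k in w2:
    x,e=tri([(a,w2[k]),(b,w3[k])]); z=.008 if k[0]!='d' else .077
    print(k,x.round(4),np.round(e,4),plane(a,[w2[k]],z).round(4),plane(b,[w3[k]],z).round(4))
for c,w in((a,w2),(b,w3)):
    C=np.vstack([plane(c,[w[k]],.008) for k in('TL','TR','BR','BL')]); print(C.mean(0), np.linalg.norm(C[0]-C[1]),np.linalg.norm(C[1]-C[2]))
    v=(C[0]+C[1]-C[2]-C[3])[:2]; print('yaw',np.degrees(np.arctan2(-v[0],v[1])))
E
python3 m1.py
```

```text
TL [0.4334 0.1729 0.0039] [0.0001 0.0001] [[0.4341 0.1725 0.008 ]] [[0.4337 0.1734 0.008 ]]
TR [0.5313 0.188  0.0049] [0.0001 0.0001] [[0.531  0.1875 0.008 ]] [[0.5307 0.1882 0.008 ]]
BL [ 0.4781 -0.1306  0.0087] [0.0006 0.0006] [[ 0.4775 -0.1313  0.008 ]] [[ 0.4787 -0.1311  0.008 ]]
BR [ 0.5777 -0.1192  0.0041] [0.0002 0.0002] [[ 0.5769 -0.1166  0.008 ]] [[ 0.5764 -0.1156  0.008 ]]
d1 [0.4903 0.1274 0.0758] [0.0002 0.0002] [[0.4905 0.1274 0.077 ]] [[0.4901 0.1277 0.077 ]]
d2 [0.5049 0.0291 0.0779] [0.0002 0.0002] [[0.5051 0.0288 0.077 ]] [[0.5048 0.0284 0.077 ]]
d3 [ 0.5205 -0.0752  0.0703] [0. 0.] [[ 0.5198 -0.0706  0.077 ]] [[ 0.5195 -0.0686  0.077 ]]
[0.50488177 0.0280314  0.008     ] 0.09807266518598055 0.3074833481776763
yaw 8.35356408771685
[0.50488183 0.02872658 0.008     ] 0.09808932842313887 0.30725310402944955
yaw 8.47300309325352
```

Board centre is (0.505, 0.028) with yaw 8.4°, and the dome measurements agree. Descending on the lamp in socket1.

send_rows([
  {"dx": 0.005,"dy": 0.0126,"dz": 0.03,"turn": 0.5,"gripper": 0},
  {"dx": 0,"dy": 0,"dz": 0.04,"turn": 0,"gripper": 0},
  {"dx": 0,"dy": 0,"dz": 0.04,"turn": 0,"gripper": 0},
  {"dx": 0,"dy": 0,"dz": 0.04,"turn": 0,"gripper": 0},
  {"dx": 0,"dy": 0,"dz": 0.025,"turn": 0,"gripper": 0},
  {"dx": 0,"dy": 0,"dz": 0.01,"turn": 0,"gripper": 0},
  {"dx": 0,"dy": 0,"dz": 0,"turn": 0,"gripper": 0},
  {"dx": 0,"dy": 0,"dz": 0,"turn": 0,"gripper": 0},
])

```text
time: 3.65
ee_pos: [0.4906, 0.127, 0.0474]
tcp_rot: [[0.99, 0.144, 0.001], [0.143, -0.99, 0.0], [0.001, -0.0, -1.0]]
wrist_force: [0.5, 0.7, 1.0]
grip_width: 0.0855
```

```bash
cat > st.py <<'E'
from rig import manip
import numpy as np
s=manip.observe();R=s['tcp_rot'];print(s['time'],s['ee_pos'].round(4),'yaw',np.degrees(np.arctan2(R[1,0],R[0,0])).round(2),'F',s['wrist_force'].round(1),'w',round(s['grip_width'],4),'q',s['q'].round(2))
E
python3 st.py;python3 -c "
from h import *
cam('scene','s1')"
```

```text
3.65 [0.4906 0.127  0.0474] yaw 8.25 F [0.5 0.7 1. ] w 0.0855 q [-0.77  0.45  0.48  2.15 -0.36  0.62  0.11]
```

View pics/s1.png

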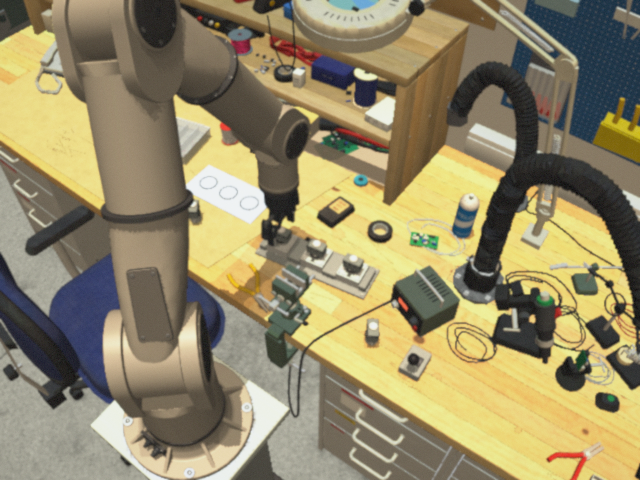

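The gripper straddles the lamp in socket1 cleanly. Closing now.

send_rows([
  {"dx": 0,"dy": 0,"dz": 0.002,"turn": 0,"gripper": 1},
  {"dx": 0,"dy": 0,"dz": 0,"turn": 0,"gripper": 1},
  {"dx": 0,"dy": 0,"dz": 0,"turn": 0,"gripper": 1},
  {"dx": 0,"dy": 0,"dz": 0,"turn": 0,"gripper": 1},
  {"dx": 0,"dy": 0,"dz": 0,"turn": 0,"gripper": 1},
  {"dx": 0,"dy": 0,"dz": 0,"turn": 0,"gripper": 1},
], newtons=60)

```text
time: 4.3
ee_pos: [0.4899, 0.1274, 0.0444]
tcp_rot: [[0.99, 0.144, 0.0], [0.144, -0.99, 0.0], [0.0, -0.0, -1.0]]
wrist_force: [-0.2, -0.1, 2.4]
grip_width: 0.0253
```

```bash
python3 st.py; python3 -c "
from h import *
cam('wrist','w4')"
```

```text
4.3 [0.4899 0.1274 0.0444] yaw 8.29 F [-0.2 -0.1  2.4] w 0.0253 q [-0.77  0.46  0.48  2.15 -0.36  0.61  0.11]
```

View pics/w4.png

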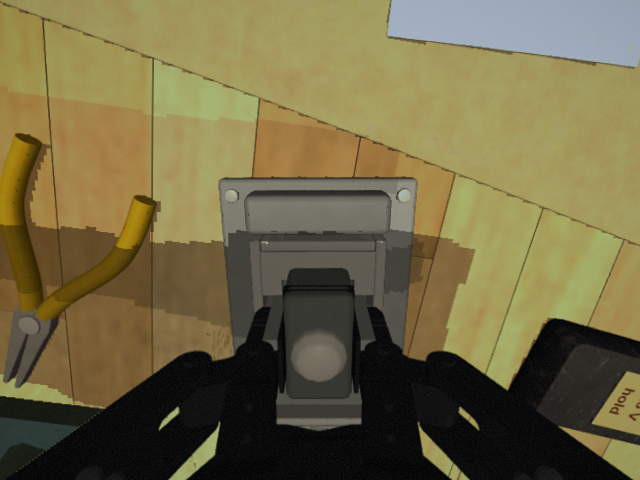

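The lamp is held squarely. Pressing 6 mm.

send_rows([
  {"dx": 0,"dy": 0,"dz": 0.003,"turn": 0,"gripper": 1},
  {"dx": 0,"dy": 0,"dz": 0.003,"turn": 0,"gripper": 1},
  {"dx": 0,"dy": 0,"dz": 0,"turn": 0,"gripper": 1},
  {"dx": 0,"dy": 0,"dz": 0,"turn": 0,"gripper": 1},
])

```text
time: 4.75
ee_pos: [0.49, 0.1274, 0.0382]
tcp_rot: [[0.99, 0.144, 0.0], [0.144, -0.99, 0.0], [0.0, -0.0, -1.0]]
wrist_force: [-0.4, 0.4, 4.8]
grip_width: 0.0252
```

```bash
python3 st.py
```

```text
4.75 [0.49   0.1274 0.0382] yaw 8.29 F [-0.4  0.4  4.8] w 0.0252 q [-0.76  0.47  0.47  2.15 -0.37  0.6   0.12]
```

send_rows([
  {"dx": 0,"dy": 0,"dz": 0,"turn": -8.2,"gripper": 1},
  {"dx": 0,"dy": 0,"dz": 0,"turn": -8.2,"gripper": 1},
  {"dx": 0,"dy": 0,"dz": 0,"turn": -8.2,"gripper": 1},
  {"dx": 0,"dy": 0,"dz": 0,"turn": -8.2,"gripper": 1},
  {"dx": 0,"dy": 0,"dz": 0,"turn": -8.2,"gripper": 1},
  {"dx": 0,"dy": 0,"dz": 0,"turn": -8.2,"gripper": 1},
  {"dx": 0,"dy": 0,"dz": 0,"turn": -8.2,"gripper": 1},
  {"dx": 0,"dy": 0,"dz": 0,"turn": -8.2,"gripper": 1},
  {"dx": 0,"dy": 0,"dz": 0,"turn": -8.2,"gripper": 1},
  {"dx": 0,"dy": 0,"dz": 0,"turn": -8.2,"gripper": 1},
  {"dx": 0,"dy": 0,"dz": 0,"turn": -8.2,"gripper": 1},
  {"dx": 0,"dy": 0,"dz": 0,"turn": 0,"gripper": 1},
  {"dx": 0,"dy": 0,"dz": 0,"turn": 0,"gripper": 1},
])

```text
time: 6.05
ee_pos: [0.4902, 0.1273, 0.0384]
tcp_rot: [[-0.148, 0.989, 0.0], [0.989, 0.148, 0.0], [0.0, 0.0, -1.0]]
wrist_force: [-1.1, -0.8, 5.9]
grip_width: 0.0251
```

```bash
python3 st.py;python3 -c "
from rig import manip
print(manip.observe()['wrist_torque'])"
```

```text
6.05 [0.4902 0.1273 0.0384] yaw 98.49 F [-1.1 -0.8  5.9] w 0.0251 q [-0.42  0.43  0.05  2.13 -0.04  0.58  1.37]
[0.09264178 0.00040614 0.05486354]
```

send_rows([
  {"dx": 0,"dy": 0,"dz": -0.01,"turn": 0,"gripper": 1},
  {"dx": 0,"dy": 0,"dz": -0.015,"turn": 0,"gripper": 1},
  {"dx": 0,"dy": 0,"dz": -0.015,"turn": 0,"gripper": 1},
  {"dx": 0,"dy": 0,"dz": -0.04,"turn": 0,"gripper": 1},
  {"dx": 0,"dy": 0,"dz": -0.04,"turn": 0,"gripper": 1},
  {"dx": 0,"dy": 0,"dz": -0.02,"turn": 0,"gripper": 1},
  {"dx": 0,"dy": 0,"dz": 0,"turn": 0,"gripper": 1},
  {"dx": 0,"dy": 0,"dz": 0,"turn": 0,"gripper": 1},
])

```text
time: 6.85
ee_pos: [0.4896, 0.1272, 0.1784]
tcp_rot: [[-0.148, 0.989, 0.0], [0.989, 0.148, 0.0], [0.0, 0.0, -1.0]]
wrist_force: [-0.1, 0.2, -2.5]
grip_width: 0.025
```

```bash
python3 st.py; python3 -c "
from h import *
import pickle
c=cam('wrist','w5'); pickle.dump(c,open('w5.pkl','wb'))
c=cam('scene');crop(c,'s5',160,140,440,380,2)"
```

```text
6.85 [0.4896 0.1272 0.1784] yaw 98.49 F [-0.1  0.2 -2.5] w 0.025 q [-0.44  0.21  0.07  2.04 -0.02  0.89  1.36]
```

View pics/w5.png

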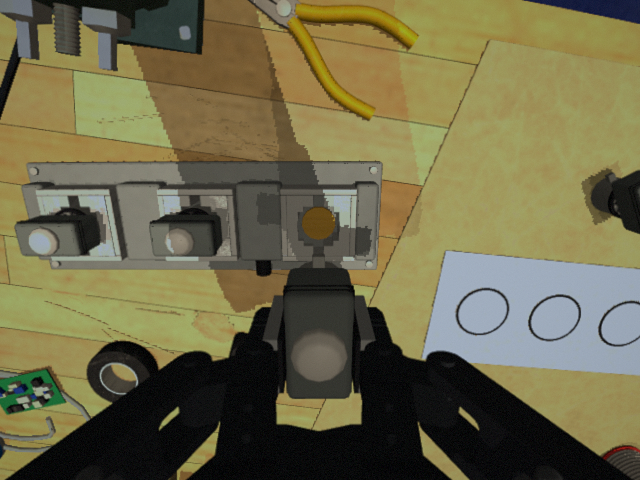

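View pics/s5.png

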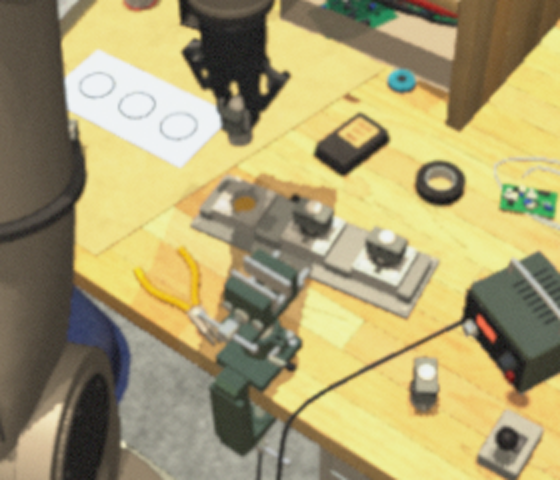

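The lamp came out cleanly: the brass plunger shows at (318,222) in the wrist picture. The ring centres are near (483,311), (555,317) and (632,323).

```bash
cat > ringm.py <<'E'
from h import *
import pickle,sys
def rings(c,lo=120,show=None,box=None):
    g=cv2.cvtColor(c['color'],cv2.COLOR_BGR2GRAY); hsv=cv2.cvtColor(c['color'],cv2.COLOR_BGR2HSV)
    out=[]
    th=cv2.adaptiveThreshold(g,255,cv2.ADAPTIVE_THRESH_MEAN_C,cv2.THRESH_BINARY_INV,31,12)
    cs,_=cv2.findContours(th,cv2.RETR_LIST,cv2.CHAIN_APPROX_NONE)
    for k in cs:
        if len(k)<60 or len(k)>600: continue
        (x,y),(a,b),an=cv2.fitEllipse(k)
        if a<1 or a/b<0.5: continue
        A=cv2.contourArea(k)
        if abs(A/(np.pi*a*b/4)-1)>0.06: continue
        P=plane(c,[(x,y)],.0044)[0]
        r=plane(c,k.reshape(-1,2).astype(float),.0044); rad=np.linalg.norm(r-P,axis=1).mean()
        if .018<rad<.032: out.append((round(x,1),round(y,1),P[:2].round(4),round(rad,4)))
    return out
if __name__=='__main__':
    for f in sys.argv[1:]:
        c=pickle.load(open(f,'rb')) if f.endswith('pkl') else cam(f)
        for r in rings(c): print(f,*r)
E
python3 ringm.py w5.pkl w3.pkl top
```

```text
w5.pkl 118.1 378.0 [ 0.6945 -0.0577] 0.0216
w5.pkl 554.4 317.4 [0.5558 0.3753] 0.0238
w5.pkl 554.2 317.4 [0.5558 0.375 ] 0.0264
w5.pkl 482.1 311.4 [0.5597 0.3008] 0.0238
w5.pkl 482.0 311.0 [0.5593 0.3006] 0.0264
w5.pkl 186.9 233.0 [0.5218 0.0101] 0.0295
w3.pkl 429.1 47.2 [0.5603 0.3019] 0.0239
w3.pkl 429.2 47.3 [0.5604 0.3018] 0.0263
top 168.0 234.4 [0.5513 0.4509] 0.0266
top 197.7 233.7 [0.5553 0.3761] 0.0267
top 315.5 186.1 [0.6857 0.0829] 0.0254
top 165.6 76.3 [0.9701 0.4851] 0.0248
```

send_rows([
  {"dx": 0.0388,"dy": 0.0136,"dz": 0,"turn": 0,"gripper": 1},
  {"dx": 0.0388,"dy": 0.0136,"dz": 0,"turn": 0,"gripper": 1},
  {"dx": 0.0388,"dy": 0.0136,"dz": 0,"turn": 0,"gripper": 1},
  {"dx": 0.0388,"dy": 0.0136,"dz": 0,"turn": 0,"gripper": 1},
  {"dx": 0.0388,"dy": 0.0136,"dz": 0,"turn": 0,"gripper": 1},
  {"dx": 0.0388,"dy": 0.0136,"dz": 0,"turn": 0,"gripper": 1},
  {"dx": 0.0388,"dy": 0.0136,"dz": 0,"turn": 0,"gripper": 1},
  {"dx": 0.039,"dy": 0.0138,"dz": 0,"turn": 0,"gripper": 1},
  {"dx": 0,"dy": 0,"dz": 0,"turn": 0,"gripper": 1},
  {"dx": 0,"dy": 0,"dz": 0.03,"turn": 0,"gripper": 1},
  {"dx": 0,"dy": 0,"dz": 0.03,"turn": 0,"gripper": 1},
  {"dx": 0,"dy": 0,"dz": 0.03,"turn": 0,"gripper": 1},
  {"dx": 0,"dy": 0,"dz": 0,"turn": 0,"gripper": 1},
  {"dx": 0,"dy": 0,"dz": 0,"turn": 0,"gripper": 1},
  {"dx": 0,"dy": 0,"dz": 0,"turn": 0,"gripper": 1},
])

```text
time: 8.5
ee_pos: [0.5525, 0.451, 0.0898]
tcp_rot: [[-0.147, 0.989, 0.001], [0.989, 0.147, 0.001], [0.001, 0.001, -1.0]]
wrist_force: [0.8, -0.1, -1.1]
grip_width: 0.0251
```

```bash
python3 st.py; python3 -c "
from h import *
import pickle
a=pickle.load(open('w5.pkl','rb'));b=pickle.load(open('w3.pkl','rb'))
print(tri([(a,(482.0,311.2)),(b,(429.1,47.2))]))
c=cam('wrist','w6'); pickle.dump(c,open('w6.pkl','wb'))
"; python3 ringm.py w6.pkl
```

```text
8.5 [0.5525 0.451  0.0898] yaw 98.48 F [ 0.8 -0.1 -1.1] w 0.0251 q [-0.77  0.62 -0.01  1.62  0.01  0.9   0.94]
(array([0.56112312, 0.30264732, 0.00098957]), [np.float64(3.429024628554427e-06), np.float64(3.4290246286441733e-06)])
w6.pkl 207.0 239.7 [0.5563 0.377 ] 0.0239
w6.pkl 207.0 239.4 [0.556 0.377] 0.0263
w6.pkl 94.1 229.1 [0.56   0.3025] 0.024
w6.pkl 94.2 228.7 [0.5597 0.3025] 0.0263
```

View pics/w6.png

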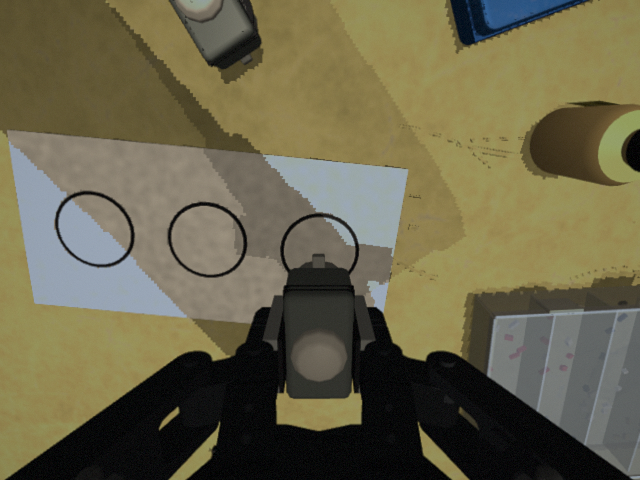

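Ring 1 lies directly below at about (0.552, 0.451). Lowering.

send_rows([
  {"dx": 0,"dy": 0,"dz": 0.03,"turn": 0,"gripper": 1},
  {"dx": 0,"dy": 0,"dz": 0.02,"turn": 0,"gripper": 1},
  {"dx": 0,"dy": 0,"dz": 0.005,"turn": 0,"gripper": 1},
  {"dx": 0,"dy": 0,"dz": 0,"turn": 0,"gripper": 1},
  {"dx": 0,"dy": 0,"dz": 0.002,"turn": 0,"gripper": 1},
  {"dx": 0,"dy": 0,"dz": 0,"turn": 0,"gripper": 1},
  {"dx": 0,"dy": 0,"dz": 0,"turn": 0,"gripper": 1},
])

```text
time: 9.25
ee_pos: [0.5521, 0.451, 0.0323]
tcp_rot: [[-0.148, 0.989, 0.001], [0.989, 0.148, 0.001], [0.001, 0.001, -1.0]]
wrist_force: [0.8, 0.2, 1.3]
grip_width: 0.0253
```

```bash
python3 st.py
```

```text
9.25 [0.5521 0.451  0.0323] yaw 98.49 F [0.8 0.2 1.3] w 0.0253 q [-0.77  0.69 -0.01  1.64  0.01  0.81  0.94]
```

Contact: the vertical force changed sign. Opening partway and rising.

send_rows([
  {"dx": 0,"dy": 0,"dz": 0,"turn": 0,"gripper": 0.5},
  {"dx": 0,"dy": 0,"dz": 0,"turn": 0,"gripper": 0.5},
  {"dx": 0,"dy": 0,"dz": 0,"turn": 0,"gripper": 0.5},
  {"dx": 0,"dy": 0,"dz": 0,"turn": 0,"gripper": 0.5},
  {"dx": 0,"dy": 0,"dz": -0.02,"turn": 0,"gripper": 0.5},
  {"dx": 0,"dy": 0,"dz": -0.04,"turn": 0,"gripper": 0.5},
  {"dx": 0,"dy": 0,"dz": -0.04,"turn": 0,"gripper": 0.5},
  {"dx": 0,"dy": 0,"dz": -0.04,"turn": 0,"gripper": 0.5},
  {"dx": 0,"dy": 0,"dz": -0.01,"turn": 0,"gripper": 0.5},
  {"dx": 0,"dy": 0,"dz": 0,"turn": 0,"gripper": 0.3},
])

```text
time: 10.25
ee_pos: [0.5525, 0.4513, 0.1835]
tcp_rot: [[-0.148, 0.989, 0.003], [0.989, 0.148, 0.002], [0.002, 0.003, -1.0]]
wrist_force: [0.7, 0.4, 0.0]
grip_width: 0.0557
```

```bash
python3 st.py; python3 -c "
from h import *
import pickle
c=cam('wrist','w7'); pickle.dump(c,open('w7.pkl','wb'))
"; python3 ringm.py w7.pkl
```

```text
10.25 [0.5525 0.4513 0.1835] yaw 98.49 F [0.7 0.4 0. ] w 0.0557 q [-0.77  0.53 -0.01  1.55  0.    1.06  0.94]
w7.pkl 318.4 222.5 [0.559  0.4522] 0.0298
w7.pkl 236.5 208.1 [0.5565 0.3767] 0.0241
w7.pkl 236.5 207.8 [0.5563 0.3768] 0.0264
w7.pkl 154.1 200.1 [0.5602 0.3022] 0.024
w7.pkl 154.1 199.9 [0.56   0.3022] 0.0264
```

View pics/w7.png

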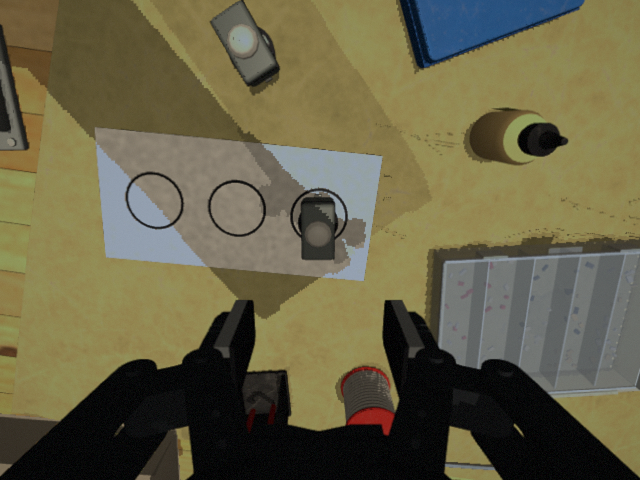

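The tested lamp stands inside ring 1. A fresh lamp's dome shows at (241,40). Going there next.

send_rows([
  {"dx": -0.0167,"dy": -0.045,"dz": 0,"turn": 0,"gripper": 0},
  {"dx": -0.0167,"dy": -0.045,"dz": 0,"turn": 0,"gripper": 0},
  {"dx": -0.0167,"dy": -0.045,"dz": 0,"turn": 0,"gripper": 0},
  {"dx": 0,"dy": 0,"dz": 0,"turn": -7,"gripper": 0},
  {"dx": 0,"dy": 0,"dz": 0,"turn": -7,"gripper": 0},
  {"dx": 0,"dy": 0,"dz": 0,"turn": -7,"gripper": 0},
  {"dx": 0,"dy": 0,"dz": 0,"turn": -7,"gripper": 0},
  {"dx": 0,"dy": 0,"dz": 0,"turn": 0,"gripper": 0},
  {"dx": 0,"dy": 0,"dz": 0,"turn": 0,"gripper": 0},
])

```text
time: 11.2
ee_pos: [0.4253, 0.3806, 0.1801]
tcp_rot: [[-0.592, 0.806, -0.001], [0.806, 0.592, -0.001], [-0.0, -0.002, -1.0]]
wrist_force: [-0.1, 0.5, -0.2]
grip_width: 0.0854
```

```bash
python3 st.py; python3 -c "
from h import *
import pickle
c=cam('wrist','w8'); pickle.dump(c,open('w8.pkl','wb'))
"
```

```text
11.2 [0.4253 0.3806 0.1801] yaw 126.27 F [-0.1  0.5 -0.2] w 0.0854 q [-0.75  0.32 -0.12  1.89  0.04  0.94  1.32]
```

View pics/w8.png

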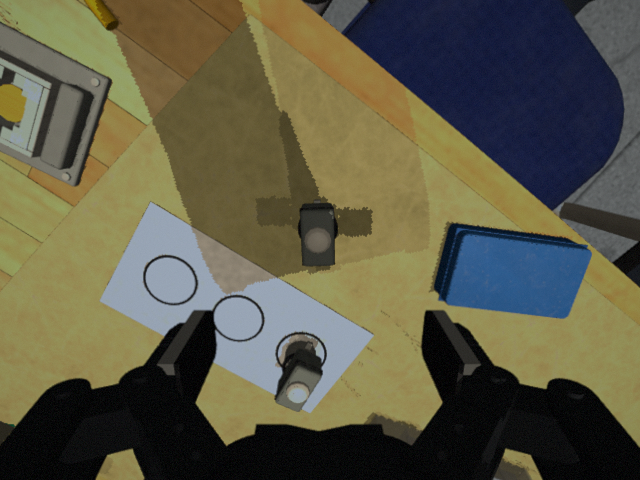

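```bash
python3 -c "
from h import *
import pickle
a=pickle.load(open('w7.pkl','rb'));b=pickle.load(open('w8.pkl','rb'))
crop(b,'w8c',270,180,370,300,6); crop(a,'w7c',190,0,300,110,6)
print(tri([(a,(241,40)),(b,(318.3,239.7))]),plane(a,[(241,40)],.0615),plane(b,[(318.3,239.7)],.0615))
"
```

```text
(array([0.42863396, 0.38181692, 0.06032581]), [np.float64(0.0005563335848804246), np.float64(0.0005563335848804064)]) [[0.4292117  0.38166676 0.0615    ]] [[0.42794365 0.3819956  0.0615    ]]
```

View pics/w8c.png

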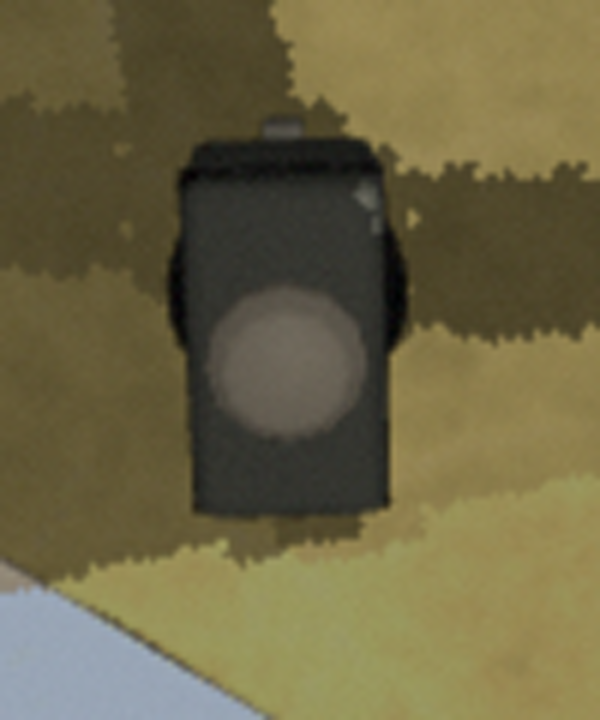

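View pics/w7c.png

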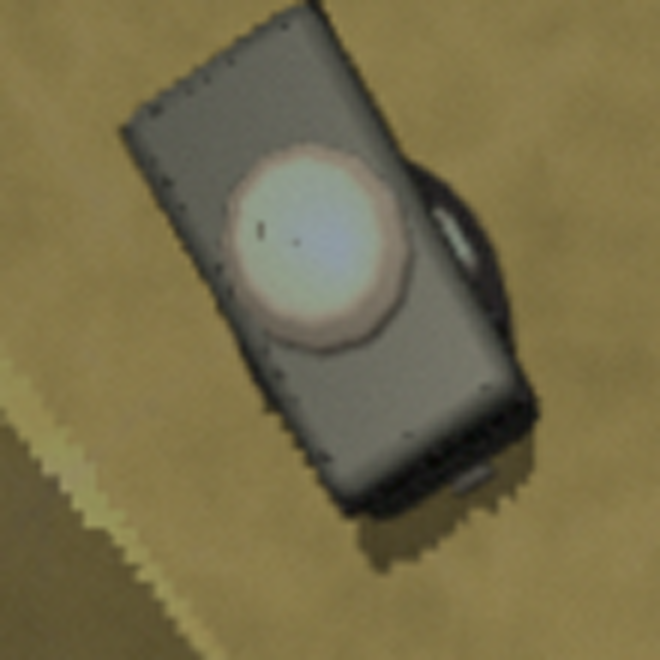

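```bash
python3 -c "
from h import *
import pickle
a=pickle.load(open('w7.pkl','rb'));b=pickle.load(open('w8.pkl','rb'))
print(tri([(a,(243.3,41.7)),(b,(317.8,240.3))]),plane(a,[(243.3,41.7)],.0605),plane(b,[(317.8,240.3)],.0605))
# top face corners
p=np.array([[183,180],[383,180],[387,510],[198,512]])/6+[270,180]
P=plane(b,p,.058);print(P,P.mean(0))
"
```

```text
(array([0.4294275 , 0.3825656 , 0.05819368]), [np.float64(3.2356230496507236e-05), np.float64(3.2356230496554575e-05)]) [[0.42983095 0.3830325  0.0605    ]] [[0.42880951 0.38215905 0.0605    ]]
[[0.41796722 0.35817551 0.058     ]
 [0.40323101 0.37822425 0.058     ]
 [0.43808497 0.40520074 0.058     ]
 [0.45294418 0.38546336 0.058     ]] [0.42805684 0.38176597 0.058     ]
```

send_rows([
  {"dx": -0.0006,"dy": 0.0037,"dz": 0.02,"turn": -1.5,"gripper": 0},
  {"dx": 0,"dy": 0,"dz": 0.04,"turn": 0,"gripper": 0},
  {"dx": 0,"dy": 0,"dz": 0.04,"turn": 0,"gripper": 0},
  {"dx": 0,"dy": 0,"dz": 0.03,"turn": 0,"gripper": 0},
  {"dx": 0,"dy": 0,"dz": 0.02,"turn": 0,"gripper": 0},
  {"dx": 0,"dy": 0,"dz": 0,"turn": 0,"gripper": 0},
  {"dx": 0,"dy": 0,"dz": 0,"turn": 0,"gripper": 0},
])

```text
time: 11.95
ee_pos: [0.4289, 0.3829, 0.0314]
tcp_rot: [[-0.615, 0.789, -0.0], [0.789, 0.615, -0.001], [-0.0, -0.001, -1.0]]
wrist_force: [0.4, 0.6, 0.4]
grip_width: 0.0851
```

```bash
python3 st.py; python3 -c "
from h import *
c=cam('wrist','w9')
"
```

```text
11.95 [0.4289 0.3829 0.0314] yaw 127.92 F [0.4 0.6 0.4] w 0.0851 q [-0.76  0.52 -0.11  1.97  0.09  0.65  1.31]
```

View pics/w9.png

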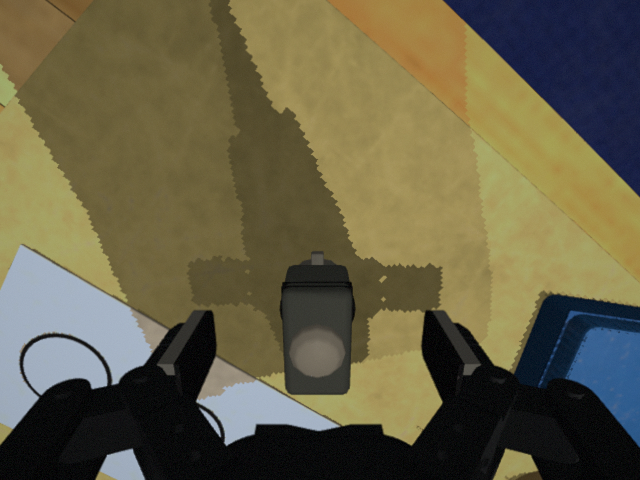

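send_rows([
  {"dx": 0,"dy": 0,"dz": 0.001,"turn": 0,"gripper": 1},
  {"dx": 0,"dy": 0,"dz": 0,"turn": 0,"gripper": 1},
  {"dx": 0,"dy": 0,"dz": 0,"turn": 0,"gripper": 1},
  {"dx": 0,"dy": 0,"dz": 0,"turn": 0,"gripper": 1},
  {"dx": 0,"dy": 0,"dz": 0,"turn": 0,"gripper": 1},
  {"dx": 0,"dy": 0,"dz": 0,"turn": 0,"gripper": 1},
])

```text
time: 12.6
ee_pos: [0.4292, 0.383, 0.0308]
tcp_rot: [[-0.615, 0.788, 0.0], [0.788, 0.615, 0.0], [0.0, 0.0, -1.0]]
wrist_force: [-1.0, -0.2, 7.0]
grip_width: 0.0246
```

```bash
python3 st.py; python3 -c "
from h import *
c=cam('wrist','w10')
crop(c,'w10c',220,240,420,420,3)
"
```

```text
12.6 [0.4292 0.383  0.0308] yaw 127.98 F [-1.  -0.2  7. ] w 0.0246 q [-0.75  0.52 -0.11  1.97  0.09  0.65  1.31]
```

View pics/w10c.png

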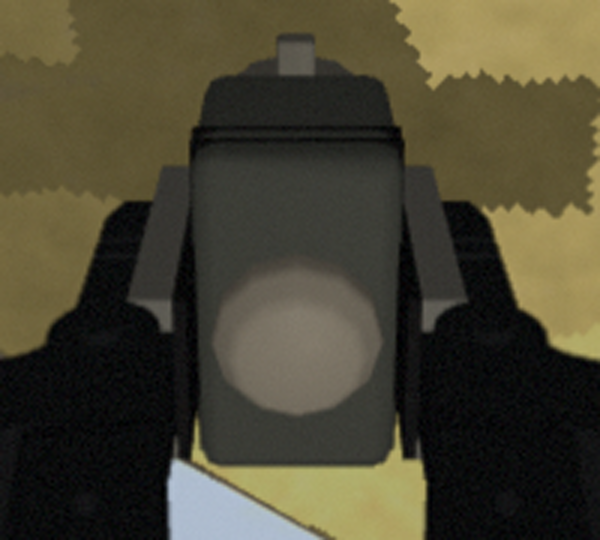

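```bash
cat > held.py <<'E'
# lamp centre relative to TCP in tool axes from dome disc in wrist view; arg: offset TCP-underside
from h import *
import sys
def dome(c,box=(265,300,375,405)):
    g=cv2.cvtColor(c['color'],cv2.COLOR_BGR2GRAY)
    x0,y0,x1,y1=box; r=g[y0:y1,x0:x1]
    ci=cv2.HoughCircles(cv2.GaussianBlur(r,(5,5),0),cv2.HOUGH_GRADIENT,1,100,param1=60,param2=12,minRadius=18,maxRadius=36)
    return ci[0][0]+[x0,y0,0]
if __name__=='__main__':
    off=float(sys.argv[1]); c=cam('wrist',sys.argv[2] if len(sys.argv)>2 else None); s=manip.observe()
    d=dome(c); P=plane(c,[d[:2]],s['ee_pos'][2]-off+.0585)[0]
    print(d, 'lamp rel TCP (tool):',(s['tcp_rot'].T@(P-s['ee_pos'])).round(4))
E
python3 held.py 0.0284; python3 -c "
from held import *
c=cam('wrist');T=c['T'];c['color']=cv2.imread('pics/w4.png');print(dome(c)); c['color']=cv2.imread('pics/w6.png');print(dome(c))"
```

```text
[318.5 357.5  28.5] lamp rel TCP (tool): [-0.0002  0.0006 -0.0301]
[318.5 362.5  30. ]
[317.5        353.5         27.10000038]
```

send_rows([
  {"dx": 0,"dy": 0,"dz": -0.02,"turn": 0,"gripper": 1},
  {"dx": 0,"dy": 0,"dz": -0.04,"turn": 0,"gripper": 1},
  {"dx": 0,"dy": 0,"dz": -0.05,"turn": 0,"gripper": 1},
  {"dx": 0,"dy": 0,"dz": 0,"turn": 7.4,"gripper": 1},
  {"dx": 0,"dy": 0,"dz": 0,"turn": 7.4,"gripper": 1},
  {"dx": 0,"dy": 0,"dz": 0,"turn": 7.4,"gripper": 1},
  {"dx": 0,"dy": 0,"dz": 0,"turn": 7.4,"gripper": 1},
  {"dx": -0.0436,"dy": 0.0038,"dz": 0,"turn": 0,"gripper": 1},
  {"dx": -0.0436,"dy": 0.0038,"dz": 0,"turn": 0,"gripper": 1},
  {"dx": -0.0436,"dy": 0.0038,"dz": 0,"turn": 0,"gripper": 1},
  {"dx": -0.0436,"dy": 0.0038,"dz": 0,"turn": 0,"gripper": 1},
  {"dx": -0.0436,"dy": 0.0038,"dz": 0,"turn": 0,"gripper": 1},
  {"dx": -0.0436,"dy": 0.0038,"dz": 0,"turn": 0,"gripper": 1},
  {"dx": 0,"dy": 0,"dz": 0.03,"turn": 0,"gripper": 1},
  {"dx": 0,"dy": 0,"dz": 0.03,"turn": 0,"gripper": 1},
  {"dx": 0,"dy": 0,"dz": 0,"turn": 0,"gripper": 1},
  {"dx": 0,"dy": 0,"dz": 0,"turn": 0,"gripper": 1},
  {"dx": 0,"dy": 0,"dz": 0,"turn": 0,"gripper": 1},
])

```text
time: 14.55
ee_pos: [0.4904, 0.1279, 0.0816]
tcp_rot: [[-0.146, 0.989, 0.001], [0.989, 0.146, 0.001], [0.0, 0.001, -1.0]]
wrist_force: [1.6, 0.4, -1.1]
grip_width: 0.0252
```

```bash
python3 st.py; python3 held.py 0.0284 w11
```

```text
14.55 [0.4904 0.1279 0.0816] yaw 98.42 F [ 1.6  0.4 -1.1] w 0.0252 q [-0.45  0.35  0.08  2.11 -0.04  0.68  1.38]
[318.5        350.5         27.29999924] lamp rel TCP (tool): [-0.0001 -0.0024 -0.0301]
```

View pics/w11.png

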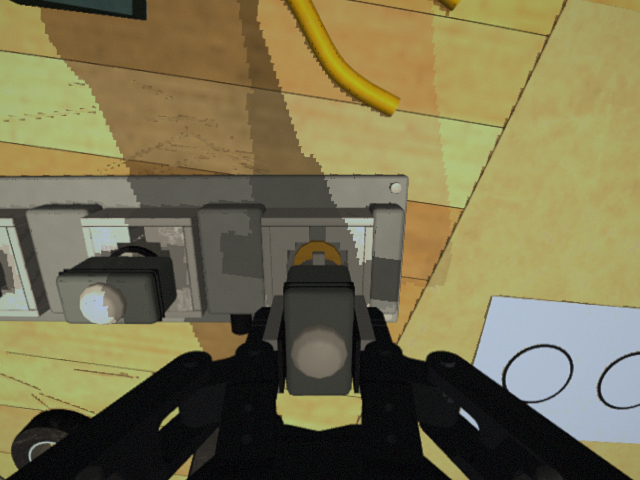

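send_rows([
  {"dx": -0.0005,"dy": 0.001,"dz": 0.012,"turn": 0,"gripper": 1},
  {"dx": 0,"dy": 0,"dz": 0.006,"turn": 0,"gripper": 1},
  {"dx": 0,"dy": 0,"dz": 0.006,"turn": 0,"gripper": 1},
  {"dx": 0,"dy": 0,"dz": 0,"turn": 0,"gripper": 1},
  {"dx": 0,"dy": 0,"dz": 0,"turn": 0,"gripper": 1},
])

```text
time: 15.1
ee_pos: [0.4906, 0.127, 0.0561]
tcp_rot: [[-0.146, 0.989, -0.001], [0.989, 0.146, -0.0], [-0.0, -0.001, -1.0]]
wrist_force: [-0.1, -0.0, -1.7]
grip_width: 0.0252
```

```bash
python3 st.py
```

```text
15.1 [0.4906 0.127  0.0561] yaw 98.4 F [-0.1 -0.  -1.7] w 0.0252 q [-0.44  0.4   0.07  2.12 -0.05  0.62  1.38]
```

send_rows([
  {"dx": 0,"dy": 0,"dz": 0.004,"turn": 0,"gripper": 1},
  {"dx": 0,"dy": 0,"dz": 0.004,"turn": 0,"gripper": 1},
  {"dx": 0,"dy": 0,"dz": 0.004,"turn": 0,"gripper": 1},
  {"dx": 0,"dy": 0,"dz": 0,"turn": 0,"gripper": 1},
  {"dx": 0,"dy": 0,"dz": 0.0035,"turn": 0,"gripper": 1},
  {"dx": 0,"dy": 0,"dz": 0,"turn": 0,"gripper": 1},
  {"dx": 0,"dy": 0,"dz": 0,"turn": 0,"gripper": 1},
])

```text
time: 15.8
ee_pos: [0.491, 0.1271, 0.041]
tcp_rot: [[-0.146, 0.989, 0.0], [0.989, 0.146, 0.0], [0.0, 0.0, -1.0]]
wrist_force: [0.6, -0.1, 5.0]
grip_width: 0.0249
```

```bash
python3 st.py; python3 held.py 0.0284 w12
```

```text
15.8 [0.491  0.1271 0.041 ] yaw 98.39 F [ 0.6 -0.1  5. ] w 0.0249 q [-0.44  0.42  0.07  2.13 -0.05  0.59  1.38]
[319.5        351.5         26.29999924] lamp rel TCP (tool): [ 0.0003 -0.0019 -0.0301]
```

View pics/w12.png

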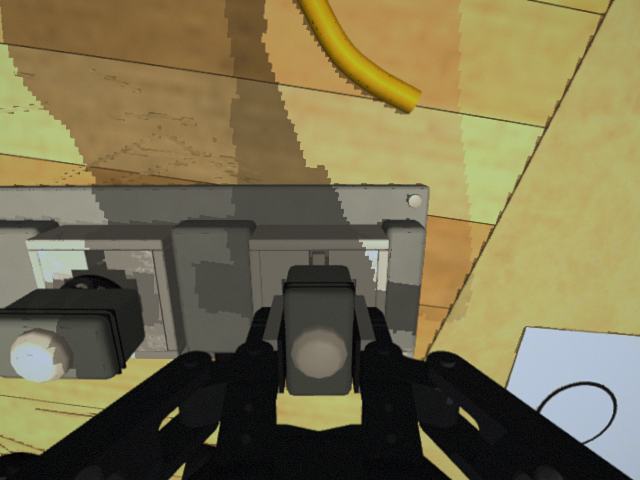

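The force (about 6.7 N of spring) matches a depth of about 21.5 mm. I'll press 1.2 mm more, then turn clockwise.

send_rows([
  {"dx": 0,"dy": 0,"dz": 0.0012,"turn": 0,"gripper": 1},
  {"dx": 0,"dy": 0,"dz": 0,"turn": 0,"gripper": 1},
  {"dx": 0,"dy": 0,"dz": 0,"turn": 8.2,"gripper": 1},
  {"dx": 0,"dy": 0,"dz": 0,"turn": 8.2,"gripper": 1},
  {"dx": 0,"dy": 0,"dz": 0,"turn": 8.2,"gripper": 1},
  {"dx": 0,"dy": 0,"dz": 0,"turn": 8.2,"gripper": 1},
  {"dx": 0,"dy": 0,"dz": 0,"turn": 8.2,"gripper": 1},
  {"dx": 0,"dy": 0,"dz": 0,"turn": 8.2,"gripper": 1},
  {"dx": 0,"dy": 0,"dz": 0,"turn": 8.2,"gripper": 1},
  {"dx": 0,"dy": 0,"dz": 0,"turn": 8.2,"gripper": 1},
  {"dx": 0,"dy": 0,"dz": 0,"turn": 8.2,"gripper": 1},
  {"dx": 0,"dy": 0,"dz": 0,"turn": 8.2,"gripper": 1},
  {"dx": 0,"dy": 0,"dz": 0,"turn": 8.2,"gripper": 1},
  {"dx": 0,"dy": 0,"dz": 0,"turn": 1,"gripper": 1},
  {"dx": 0,"dy": 0,"dz": 0,"turn": 0,"gripper": 1},
  {"dx": 0,"dy": 0,"dz": 0,"turn": 0,"gripper": 1},
])

```text
time: 17.45
ee_pos: [0.4908, 0.1272, 0.0398]
tcp_rot: [[0.992, 0.125, 0.0], [0.125, -0.992, 0.0], [0.0, -0.0, -1.0]]
wrist_force: [-0.4, 0.3, 5.1]
grip_width: 0.0254
```

```bash
python3 st.py; python3 -c "
from rig import manip
print(manip.observe()['wrist_torque'])"
```

```text
17.45 [0.4908 0.1272 0.0398] yaw 7.21 F [-0.4  0.3  5.1] w 0.0254 q [-0.77  0.47  0.48  2.15 -0.38  0.6   0.11]
[ 0.05662224 -0.06247687 -0.00078996]
```

send_rows([
  {"dx": 0,"dy": 0,"dz": -0.003,"turn": 0,"gripper": 1},
  {"dx": 0,"dy": 0,"dz": -0.002,"turn": 0,"gripper": 1},
  {"dx": 0,"dy": 0,"dz": 0,"turn": 0,"gripper": 1},
  {"dx": 0,"dy": 0,"dz": 0,"turn": 0,"gripper": 1},
  {"dx": 0,"dy": 0,"dz": 0,"turn": 0,"gripper": 0},
  {"dx": 0,"dy": 0,"dz": 0,"turn": 0,"gripper": 0},
  {"dx": 0,"dy": 0,"dz": 0,"turn": 0,"gripper": 0},
  {"dx": 0,"dy": 0,"dz": 0,"turn": 0,"gripper": 0},
  {"dx": 0,"dy": 0,"dz": 0,"turn": 0,"gripper": 0},
])

```text
time: 18.35
ee_pos: [0.4907, 0.127, 0.0445]
tcp_rot: [[0.992, 0.125, -0.0], [0.125, -0.992, -0.0], [-0.0, 0.0, -1.0]]
wrist_force: [-0.1, 0.8, 0.8]
grip_width: 0.0854
```

```bash
python3 st.py; python3 held.py 0.0284 w13
```

```text
18.35 [0.4907 0.127  0.0445] yaw 7.19 F [-0.1  0.8  0.8] w 0.0854 q [-0.78  0.46  0.49  2.15 -0.37  0.61  0.1 ]
[319.5        352.5         25.79999924] lamp rel TCP (tool): [ 0.0007 -0.0016 -0.0301]
```

View pics/w13.png

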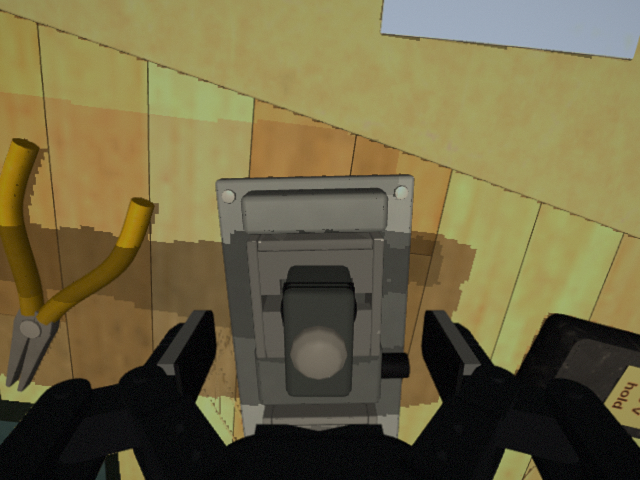

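The lamp stays down with its grip along the row, so it looks locked. Next, socket2.

send_rows([
  {"dx": 0,"dy": 0,"dz": -0.03,"turn": -1.2,"gripper": 0},
  {"dx": 0,"dy": 0,"dz": -0.05,"turn": 0,"gripper": 0},
  {"dx": 0,"dy": 0.05,"dz": 0,"turn": 0,"gripper": 0},
  {"dx": -0.0005,"dy": 0.05,"dz": 0,"turn": 0,"gripper": 0},
  {"dx": 0,"dy": 0,"dz": 0,"turn": 0,"gripper": 0},
  {"dx": 0,"dy": 0,"dz": 0,"turn": 0,"gripper": 0},
])

```text
time: 19.0
ee_pos: [0.5049, 0.0269, 0.1247]
tcp_rot: [[0.99, 0.143, 0.0], [0.143, -0.99, 0.0], [0.0, -0.0, -1.0]]
wrist_force: [0.0, 0.2, -0.9]
grip_width: 0.0854
```

```bash
python3 st.py; python3 -c "
from h import *
import pickle
c=cam('wrist','w14'); pickle.dump(c,open('w14.pkl','wb'))
t=cam('top','t14');crop(t,'t14c',140,195,500,340,2.2)"
```

```text
19.0 [0.5049 0.0269 0.1247] yaw 8.24 F [ 0.   0.2 -0.9] w 0.0854 q [-0.69  0.33  0.61  2.11 -0.27  0.78  0.23]
```

View pics/w14.png

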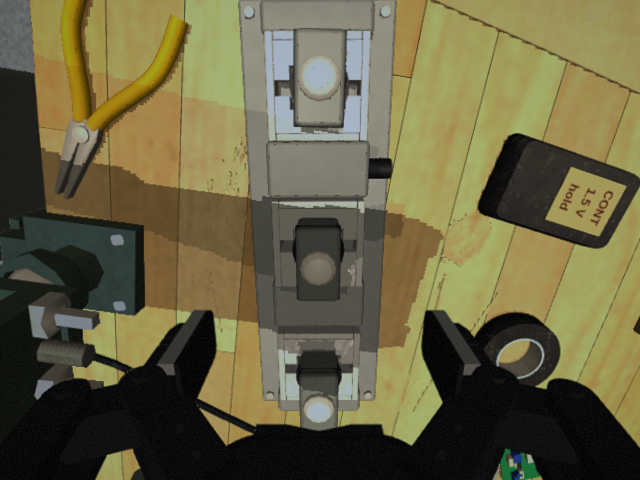

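View pics/t14c.png

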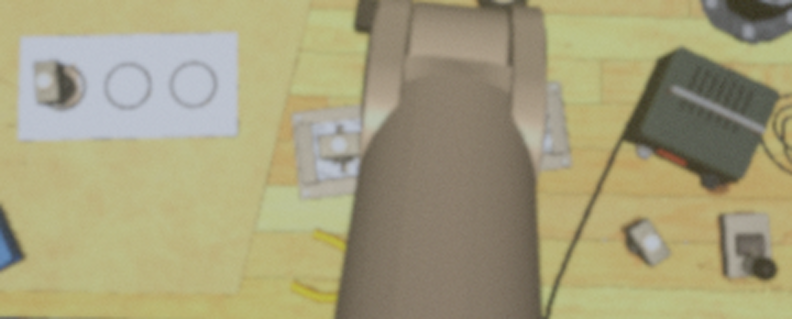

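Socket1's fresh lamp looks level and aligned (dome at (320,77)). Descending on the lamp in socket2.

send_rows([
  {"dx": 0,"dy": -0.001,"dz": 0.03,"turn": 0,"gripper": 0},
  {"dx": 0,"dy": 0,"dz": 0.03,"turn": 0,"gripper": 0},
  {"dx": 0,"dy": 0,"dz": 0.02,"turn": 0,"gripper": 0},
  {"dx": 0,"dy": 0,"dz": 0,"turn": 0,"gripper": 0},
  {"dx": 0,"dy": 0,"dz": 0,"turn": 0,"gripper": 0},
  {"dx": 0,"dy": 0,"dz": 0,"turn": 0,"gripper": 1},
  {"dx": 0,"dy": 0,"dz": 0,"turn": 0,"gripper": 1},
  {"dx": 0,"dy": 0,"dz": 0,"turn": 0,"gripper": 1},
  {"dx": 0,"dy": 0,"dz": 0,"turn": 0,"gripper": 1},
  {"dx": 0,"dy": 0,"dz": 0,"turn": 0,"gripper": 1},
  {"dx": 0,"dy": 0,"dz": 0,"turn": 0,"gripper": 1},
])

```text
time: 20.2
ee_pos: [0.505, 0.0292, 0.0449]
tcp_rot: [[0.989, 0.146, 0.001], [0.146, -0.989, 0.0], [0.001, -0.0, -1.0]]
wrist_force: [0.6, 0.6, 3.5]
grip_width: 0.0249
```

```bash
python3 st.py; python3 held.py 0.0274 w15
```

```text
20.2 [0.505  0.0292 0.0449] yaw 8.4 F [0.6 0.6 3.5] w 0.0249 q [-0.6   0.46  0.51  2.15 -0.39  0.61  0.34]
[318.5        354.5         27.10000038] lamp rel TCP (tool): [ 0.0004 -0.0015 -0.0311]
```

View pics/w15.png

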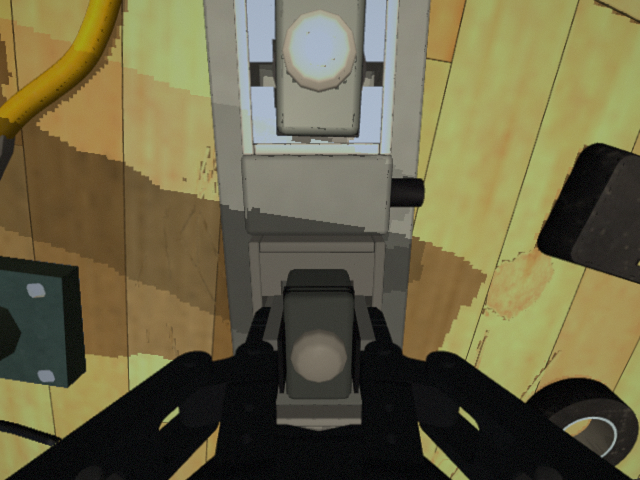

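send_rows([
  {"dx": 0,"dy": 0,"dz": 0.003,"turn": 0,"gripper": 1},
  {"dx": 0,"dy": 0,"dz": 0.003,"turn": 0,"gripper": 1},
  {"dx": 0,"dy": 0,"dz": 0,"turn": 0,"gripper": 1},
  {"dx": 0,"dy": 0,"dz": 0,"turn": 0,"gripper": 1},
  {"dx": 0,"dy": 0,"dz": 0,"turn": -8.2,"gripper": 1},
  {"dx": 0,"dy": 0,"dz": 0,"turn": -8.2,"gripper": 1},
  {"dx": 0,"dy": 0,"dz": 0,"turn": -8.2,"gripper": 1},
  {"dx": 0,"dy": 0,"dz": 0,"turn": -8.2,"gripper": 1},
  {"dx": 0,"dy": 0,"dz": 0,"turn": -8.2,"gripper": 1},
  {"dx": 0,"dy": 0,"dz": 0,"turn": -8.2,"gripper": 1},
  {"dx": 0,"dy": 0,"dz": 0,"turn": -8.2,"gripper": 1},
  {"dx": 0,"dy": 0,"dz": 0,"turn": -8.2,"gripper": 1},
  {"dx": 0,"dy": 0,"dz": 0,"turn": -8.2,"gripper": 1},
  {"dx": 0,"dy": 0,"dz": 0,"turn": -8.2,"gripper": 1},
  {"dx": 0,"dy": 0,"dz": 0,"turn": -8.2,"gripper": 1},
  {"dx": 0,"dy": 0,"dz": 0,"turn": 0,"gripper": 1},
  {"dx": 0,"dy": 0,"dz": 0,"turn": 0,"gripper": 1},
])

```text
time: 21.95
ee_pos: [0.5047, 0.0287, 0.0384]
tcp_rot: [[-0.149, 0.989, -0.0], [0.989, 0.149, 0.0], [0.0, -0.0, -1.0]]
wrist_force: [-0.8, -1.0, 6.4]
grip_width: 0.0251
```

```bash
python3 st.py
```

```text
21.95 [0.5047 0.0287 0.0384] yaw 98.58 F [-0.8 -1.   6.4] w 0.0251 q [-0.26  0.43  0.09  2.14 -0.07  0.58  1.6 ]
```

send_rows([
  {"dx": 0,"dy": 0,"dz": -0.01,"turn": 0,"gripper": 1},
  {"dx": 0,"dy": 0,"dz": -0.015,"turn": 0,"gripper": 1},
  {"dx": 0,"dy": 0,"dz": -0.02,"turn": 0,"gripper": 1},
  {"dx": 0,"dy": 0,"dz": -0.04,"turn": 0,"gripper": 1},
  {"dx": 0,"dy": 0,"dz": -0.04,"turn": 0,"gripper": 1},
  {"dx": 0.042,"dy": 0.0128,"dz": 0,"turn": 0,"gripper": 1},
  {"dx": 0.042,"dy": 0.0128,"dz": 0,"turn": 0,"gripper": 1},
  {"dx": 0.042,"dy": 0.0128,"dz": 0,"turn": 0,"gripper": 1},
  {"dx": 0.042,"dy": 0.0128,"dz": 0,"turn": 0,"gripper": 1},
  {"dx": 0.042,"dy": 0.0128,"dz": 0,"turn": 0,"gripper": 1},
  {"dx": 0.042,"dy": 0.0128,"dz": 0,"turn": 0,"gripper": 1},
  {"dx": 0.042,"dy": 0.0128,"dz": 0,"turn": 0,"gripper": 1},
  {"dx": 0.042,"dy": 0.0128,"dz": 0,"turn": 0,"gripper": 1},
  {"dx": 0,"dy": 0,"dz": 0.03,"turn": 0,"gripper": 1},
  {"dx": 0,"dy": 0,"dz": 0.03,"turn": 0,"gripper": 1},
  {"dx": 0,"dy": 0,"dz": 0,"turn": 0,"gripper": 1},
  {"dx": 0,"dy": 0,"dz": 0,"turn": 0,"gripper": 1},
  {"dx": 0,"dy": 0,"dz": 0,"turn": 0,"gripper": 1},
])

```text
time: 23.75
ee_pos: [0.5566, 0.3767, 0.1054]
tcp_rot: [[-0.149, 0.989, 0.001], [0.989, 0.149, 0.001], [0.001, 0.002, -1.0]]
wrist_force: [-0.5, 0.0, -0.7]
grip_width: 0.0251
```

```bash
python3 st.py; python3 held.py 0.0274 w16
```

```text
23.75 [0.5566 0.3767 0.1054] yaw 98.56 F [-0.5  0.  -0.7] w 0.0251 q [-0.69  0.54  0.    1.71 -0.    0.88  1.03]
[317.5        354.5         26.39999962] lamp rel TCP (tool): [-0.0005 -0.0015 -0.0311]
```

View pics/w16.png

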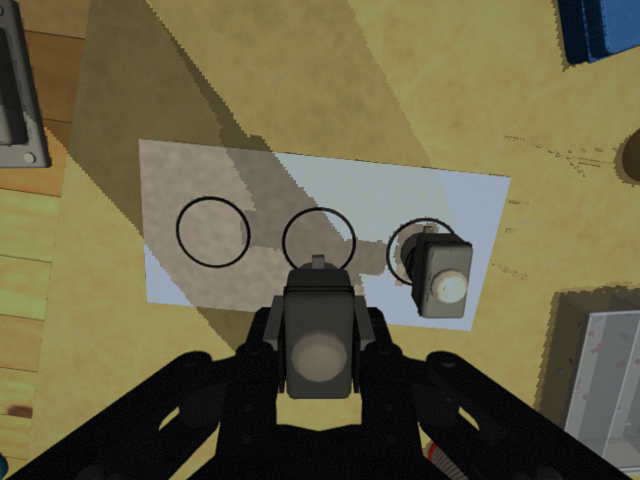

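Well above ring 2. Lowering and releasing.

send_rows([
  {"dx": 0,"dy": 0,"dz": 0.03,"turn": 0,"gripper": 1},
  {"dx": 0,"dy": 0,"dz": 0.025,"turn": 0,"gripper": 1},
  {"dx": 0,"dy": 0,"dz": 0.012,"turn": 0,"gripper": 1},
  {"dx": 0,"dy": 0,"dz": 0.004,"turn": 0,"gripper": 1},
  {"dx": 0,"dy": 0,"dz": 0.001,"turn": 0,"gripper": 1},
  {"dx": 0,"dy": 0,"dz": 0.001,"turn": 0,"gripper": 1},
  {"dx": 0,"dy": 0,"dz": 0,"turn": 0,"gripper": 1},
  {"dx": 0,"dy": 0,"dz": 0,"turn": 0,"gripper": 1},
])

```text
time: 24.6
ee_pos: [0.5566, 0.3768, 0.0327]
tcp_rot: [[-0.149, 0.989, 0.001], [0.989, 0.149, 0.001], [0.001, 0.002, -1.0]]
wrist_force: [-3.6, -2.9, 8.8]
grip_width: 0.0251
```

```bash
python3 st.py
```

```text
24.6 [0.5566 0.3768 0.0327] yaw 98.58 F [-3.6 -2.9  8.8] w 0.0251 q [-0.69  0.63 -0.    1.75  0.    0.76  1.03]
```

send_rows([
  {"dx": 0,"dy": 0,"dz": -0.0005,"turn": 0,"gripper": 0.5},
  {"dx": 0,"dy": 0,"dz": 0,"turn": 0,"gripper": 0.5},
  {"dx": 0,"dy": 0,"dz": 0,"turn": 0,"gripper": 0.5},
  {"dx": 0,"dy": 0,"dz": 0,"turn": 0,"gripper": 0.5},
  {"dx": 0,"dy": 0,"dz": -0.02,"turn": 0,"gripper": 0.5},
  {"dx": 0,"dy": 0,"dz": -0.04,"turn": 0,"gripper": 0.5},
  {"dx": 0,"dy": 0,"dz": -0.04,"turn": 0,"gripper": 0.5},
  {"dx": 0,"dy": 0,"dz": -0.03,"turn": 0,"gripper": 0.5},
  {"dx": 0,"dy": 0,"dz": 0,"turn": 0,"gripper": 0.5},
])

```text
time: 25.5
ee_pos: [0.5577, 0.3779, 0.166]
tcp_rot: [[-0.149, 0.989, 0.005], [0.989, 0.149, 0.004], [0.003, 0.006, -1.0]]
wrist_force: [0.4, -0.5, 0.8]
grip_width: 0.0429
```

```bash
python3 st.py; python3 -c "
from h import *
import pickle
c=cam('wrist','w17'); pickle.dump(c,open('w17.pkl','wb'))"; python3 ringm.py w17.pkl
```

```text
25.5 [0.5577 0.3779 0.166 ] yaw 98.58 F [ 0.4 -0.5  0.8] w 0.0429 q [-0.7   0.48  0.01  1.67 -0.    0.98  1.03]
w17.pkl 406.6 235.0 [0.5595 0.4569] 0.0319
w17.pkl 230.1 210.0 [0.5601 0.3018] 0.024
w17.pkl 230.3 209.8 [0.56  0.302] 0.0263
```

View pics/w17.png

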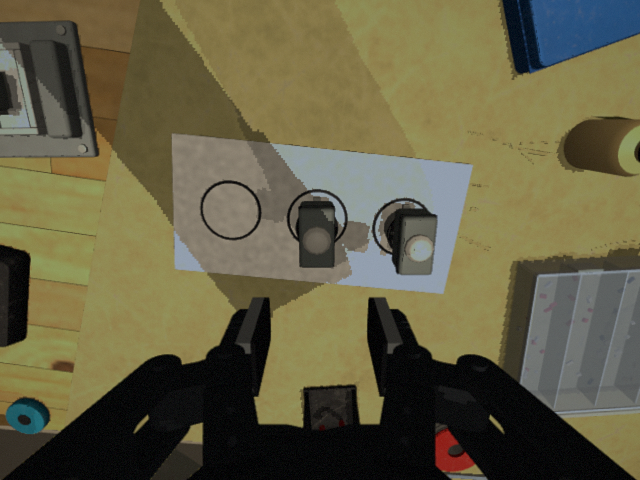

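send_rows([
  {"dx": -0.0438,"dy": -0.0103,"dz": 0,"turn": 0,"gripper": 0},
  {"dx": -0.0438,"dy": -0.0103,"dz": 0,"turn": 0,"gripper": 0},
  {"dx": -0.0438,"dy": -0.0103,"dz": 0,"turn": 0,"gripper": 0},
  {"dx": -0.0438,"dy": -0.0103,"dz": 0,"turn": 0,"gripper": 0},
  {"dx": -0.0438,"dy": -0.0103,"dz": 0,"turn": 0,"gripper": 0},
  {"dx": -0.0438,"dy": -0.0103,"dz": 0,"turn": 0,"gripper": 0},
  {"dx": -0.0438,"dy": -0.0103,"dz": 0,"turn": 0,"gripper": 0},
  {"dx": -0.0438,"dy": -0.0103,"dz": 0,"turn": 0,"gripper": 0},
  {"dx": -0.0438,"dy": -0.0103,"dz": 0,"turn": 0,"gripper": 0},
  {"dx": -0.0438,"dy": -0.0103,"dz": 0,"turn": 0,"gripper": 0},
  {"dx": 0,"dy": 0,"dz": 0,"turn": 8.2,"gripper": 0},
  {"dx": 0,"dy": 0,"dz": 0,"turn": 8.2,"gripper": 0},
  {"dx": 0,"dy": 0,"dz": 0,"turn": 8.2,"gripper": 0},
  {"dx": 0,"dy": 0,"dz": 0,"turn": 8.2,"gripper": 0},
  {"dx": 0,"dy": 0,"dz": 0,"turn": 8.2,"gripper": 0},
  {"dx": 0,"dy": 0,"dz": 0,"turn": 8.2,"gripper": 0},
  {"dx": 0,"dy": 0,"dz": 0,"turn": 8.2,"gripper": 0},
  {"dx": 0,"dy": 0,"dz": 0,"turn": 8.2,"gripper": 0},
  {"dx": 0,"dy": 0,"dz": 0,"turn": 8.2,"gripper": 0},
  {"dx": 0,"dy": 0,"dz": 0,"turn": 8.2,"gripper": 0},
])

```text
time: 27.55
ee_pos: [0.5188, -0.0719, 0.1602]
tcp_rot: [[0.96, 0.28, -0.002], [0.28, -0.96, -0.0], [-0.002, -0.0, -1.0]]
wrist_force: [-0.1, -0.5, -0.0]
grip_width: 0.0857
```

send_rows([
  {"dx": 0,"dy": 0,"dz": 0.03,"turn": 8.2,"gripper": 0},
  {"dx": 0,"dy": 0,"dz": 0,"turn": 0,"gripper": 0},
  {"dx": 0,"dy": 0,"dz": 0,"turn": 0,"gripper": 0},
  {"dx": 0,"dy": 0,"dz": 0,"turn": 0,"gripper": 0},
])

```text
time: 27.95
ee_pos: [0.5196, -0.072, 0.1317]
tcp_rot: [[0.989, 0.149, 0.0], [0.149, -0.989, -0.0], [0.0, 0.0, -1.0]]
wrist_force: [0.5, -0.2, 0.7]
grip_width: 0.085
```

```bash
python3 st.py; python3 -c "
from h import *
import pickle
c=cam('wrist','w18'); pickle.dump(c,open('w18.pkl','wb'))"
```

```text
27.95 [ 0.5196 -0.072   0.1317] yaw 8.59 F [ 0.5 -0.2  0.7] w 0.085 q [-0.34  0.32  0.42  2.06 -0.18  0.8   0.34]
```

View pics/w18.png

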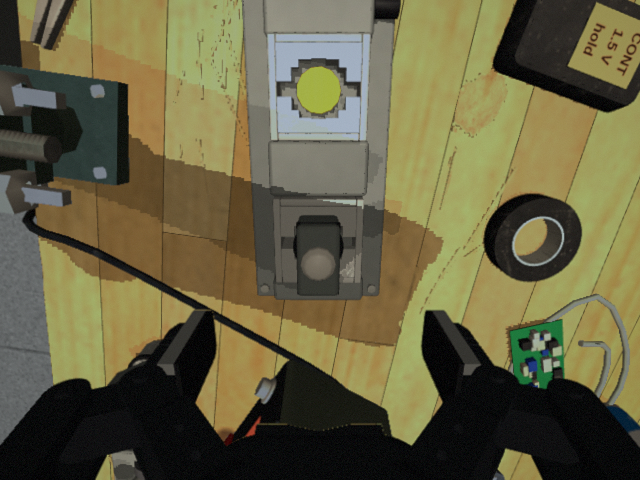

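```bash
python3 -c "
from h import *
import pickle
b=pickle.load(open('w18.pkl','rb'));
d=(319,265);print(plane(b,[d],.0765))
a=pickle.load(open('w14.pkl','rb'));print('d1 tri',tri([(a,(320,77)),(pickle.load(open('w18.pkl','rb')),(319,-30))])[0], plane(a,[(320,77)],.0765))
for z in(.03,.06,.09,.12):print(z,plane(b,[(290,362),(262,390)],z))
t=cam('top');s=cam('scene')
# station corners: top view left corners; scene
print(tri([(t,(425.5,250)),(s,(392,297))]),tri([(t,(449,217)),(s,(425,268))]))
crop(t,'t18',410,190,500,330,5); crop(s,'s18',380,250,480,370,5)
"
```

```text
[[ 0.52000335 -0.07045303  0.0765    ]]
d1 tri [ 0.48721533  0.15329142 -0.14943605] [[0.49132234 0.12768346 0.0765    ]]
0.03 [[ 0.51247075 -0.17468954  0.03      ]
 [ 0.49306456 -0.20546827  0.03      ]]
0.06 [[ 0.51192706 -0.15221369  0.06      ]
 [ 0.4949194  -0.17918829  0.06      ]]
0.09 [[ 0.51138337 -0.12973783  0.09      ]
 [ 0.49677423 -0.15290831  0.09      ]]
0.12 [[ 0.51083968 -0.10726197  0.12      ]
 [ 0.49862907 -0.12662833  0.12      ]]
(array([ 0.52472241, -0.1917996 ,  0.00720697]), [np.float64(0.006215331119433305), np.float64(0.006215331119433166)]) (array([ 0.5969656 , -0.2309714 ,  0.07741438]), [np.float64(0.005878255952362485), np.float64(0.0058782559523623615)])
```

View pics/t18.png

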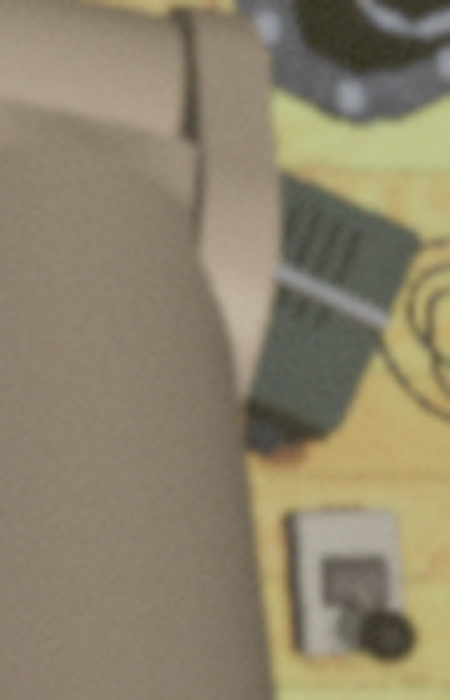

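View pics/s18.png

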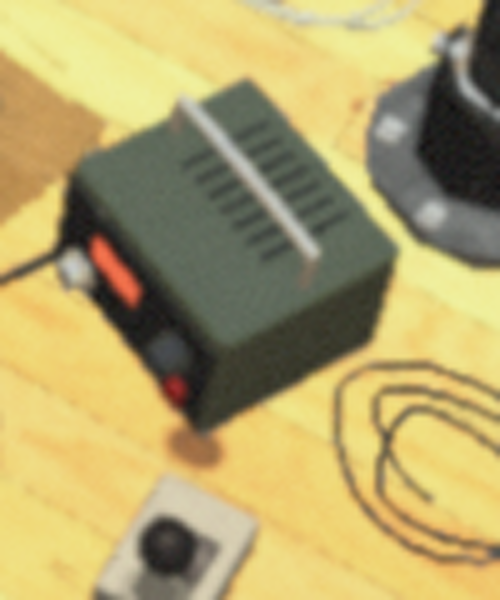

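```bash
python3 -c "
from h import *
t=cam('top');s=cam('scene')
for px in((426.7,255),(425,250),(429,252)):
  print(tri([(t,px),(s,(396,283.5))]))
print(tri([(t,(449,217)),(s,(429.5,266.5))]))
t0=cv2.imread('pics/top0.png');cv2.imwrite('pics/t0s.png',cv2.resize(t0[205:325,410:510],None,fx=5,fy=5))
"
```

```text
(array([ 0.51385734, -0.18894602,  0.06851244]), [np.float64(0.004938190694875183), np.float64(0.004938190694875058)])
(array([ 0.52559402, -0.18641975,  0.05424063]), [np.float64(0.002584975213223174), np.float64(0.002584975213223077)])
(array([ 0.51840423, -0.19135739,  0.06694482]), [np.float64(0.0006249445934437903), np.float64(0.0006249445934438044)])
(array([ 0.60051855, -0.23470202,  0.07973908]), [np.float64(0.0002543833866272824), np.float64(0.00025438338662730846)])
```

View pics/t0s.png

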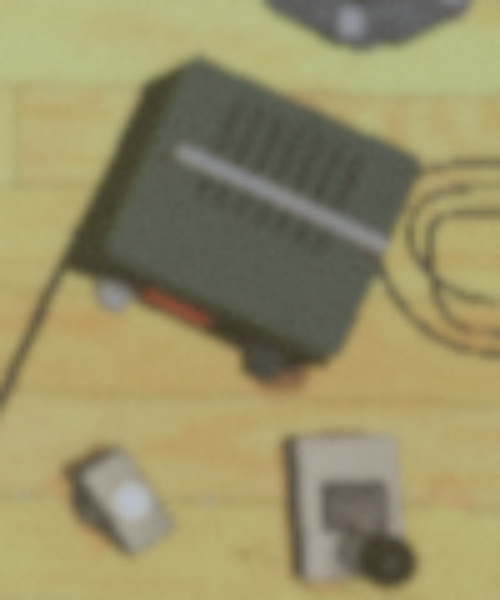

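The station is about 0.12 m from socket3, which is clear enough. Descending on the lamp in socket3.

send_rows([
  {"dx": 0,"dy": -0.001,"dz": 0.03,"turn": 0,"gripper": 0},
  {"dx": 0,"dy": 0,"dz": 0.03,"turn": 0,"gripper": 0},
  {"dx": 0,"dy": 0,"dz": 0.02,"turn": 0,"gripper": 0},
  {"dx": 0,"dy": 0,"dz": 0.0065,"turn": 0,"gripper": 0},
  {"dx": 0,"dy": 0,"dz": 0,"turn": 0,"gripper": 0},
  {"dx": 0,"dy": 0,"dz": 0,"turn": 0,"gripper": 0},
  {"dx": 0,"dy": 0,"dz": 0,"turn": 0,"gripper": 1},
  {"dx": 0,"dy": 0,"dz": 0,"turn": 0,"gripper": 1},
  {"dx": 0,"dy": 0,"dz": 0,"turn": 0,"gripper": 1},
  {"dx": 0,"dy": 0,"dz": 0,"turn": 0,"gripper": 1},
  {"dx": 0,"dy": 0,"dz": 0,"turn": 0,"gripper": 1},
  {"dx": 0,"dy": 0,"dz": 0,"turn": 0,"gripper": 1},
])

```text
time: 29.4
ee_pos: [0.5194, -0.0709, 0.0448]
tcp_rot: [[0.989, 0.146, 0.0], [0.146, -0.989, 0.0], [0.0, 0.0, -1.0]]
wrist_force: [-0.2, -0.0, 3.8]
grip_width: 0.0248
```

```bash
python3 st.py; python3 held.py 0.0274 w19
```

```text
29.4 [ 0.5194 -0.0709  0.0448] yaw 8.4 F [-0.2 -0.   3.8] w 0.0248 q [-0.28  0.46  0.36  2.1  -0.27  0.62  0.42]
[317.5        353.5         26.29999924] lamp rel TCP (tool): [ 0.0001 -0.0019 -0.0311]
```

View pics/w19.png

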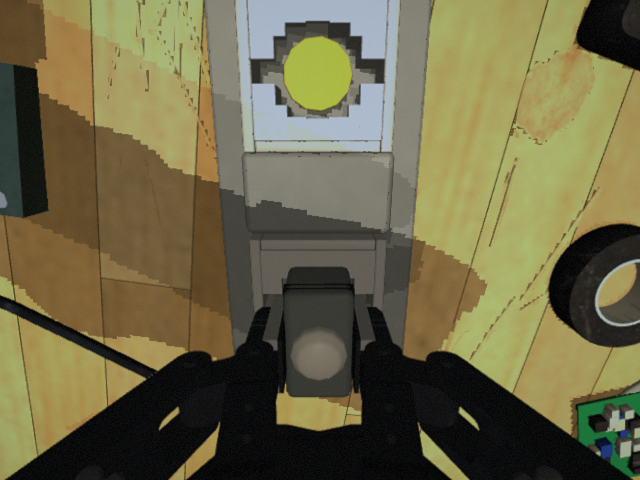

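Gripped. Pressing and turning anticlockwise.

send_rows([
  {"dx": 0,"dy": 0,"dz": 0.003,"turn": 0,"gripper": 1},
  {"dx": 0,"dy": 0,"dz": 0.003,"turn": 0,"gripper": 1},
  {"dx": 0,"dy": 0,"dz": 0,"turn": 0,"gripper": 1},
  {"dx": 0,"dy": 0,"dz": 0,"turn": 0,"gripper": 1},
  {"dx": 0,"dy": 0,"dz": 0,"turn": -8.2,"gripper": 1},
  {"dx": 0,"dy": 0,"dz": 0,"turn": -8.2,"gripper": 1},
  {"dx": 0,"dy": 0,"dz": 0,"turn": -8.2,"gripper": 1},
  {"dx": 0,"dy": 0,"dz": 0,"turn": -8.2,"gripper": 1},
  {"dx": 0,"dy": 0,"dz": 0,"turn": -8.2,"gripper": 1},
  {"dx": 0,"dy": 0,"dz": 0,"turn": -8.2,"gripper": 1},
  {"dx": 0,"dy": 0,"dz": 0,"turn": -8.2,"gripper": 1},
  {"dx": 0,"dy": 0,"dz": 0,"turn": -8.2,"gripper": 1},
  {"dx": 0,"dy": 0,"dz": 0,"turn": -8.2,"gripper": 1},
  {"dx": 0,"dy": 0,"dz": 0,"turn": -8.2,"gripper": 1},
  {"dx": 0,"dy": 0,"dz": 0,"turn": -8.2,"gripper": 1},
  {"dx": 0,"dy": 0,"dz": 0,"turn": 0,"gripper": 1},
  {"dx": 0,"dy": 0,"dz": 0,"turn": 0,"gripper": 1},
])

```text
time: 31.15
ee_pos: [0.5195, -0.071, 0.0386]
tcp_rot: [[-0.149, 0.989, 0.001], [0.989, 0.149, 0.0], [0.0, 0.001, -1.0]]
wrist_force: [0.7, 0.2, 6.5]
grip_width: 0.0247
```

```bash
python3 st.py
```

```text
31.15 [ 0.5195 -0.071   0.0386] yaw 98.6 F [0.7 0.2 6.5] w 0.0247 q [ 0.06  0.45 -0.06  2.09  0.04  0.61  1.69]
```

send_rows([
  {"dx": 0,"dy": 0,"dz": -0.01,"turn": 0,"gripper": 1},
  {"dx": 0,"dy": 0,"dz": -0.015,"turn": 0,"gripper": 1},
  {"dx": 0,"dy": 0,"dz": -0.02,"turn": 0,"gripper": 1},
  {"dx": 0,"dy": 0,"dz": -0.04,"turn": 0,"gripper": 1},
  {"dx": 0,"dy": 0,"dz": -0.04,"turn": 0,"gripper": 1},
  {"dx": 0.0403,"dy": 0.0106,"dz": 0,"turn": 0,"gripper": 1},
  {"dx": 0.0403,"dy": 0.0106,"dz": 0,"turn": 0,"gripper": 1},
  {"dx": 0.0403,"dy": 0.0106,"dz": 0,"turn": 0,"gripper": 1},
  {"dx": 0.0403,"dy": 0.0106,"dz": 0,"turn": 0,"gripper": 1},
  {"dx": 0.0403,"dy": 0.0106,"dz": 0,"turn": 0,"gripper": 1},
  {"dx": 0.0403,"dy": 0.0106,"dz": 0,"turn": 0,"gripper": 1},
  {"dx": 0.0403,"dy": 0.0106,"dz": 0,"turn": 0,"gripper": 1},
  {"dx": 0.0403,"dy": 0.0106,"dz": 0,"turn": 0,"gripper": 1},
  {"dx": 0.0403,"dy": 0.0106,"dz": 0,"turn": 0,"gripper": 1},
  {"dx": 0,"dy": 0,"dz": 0.03,"turn": 0,"gripper": 1},
  {"dx": 0,"dy": 0,"dz": 0.03,"turn": 0,"gripper": 1},
  {"dx": 0,"dy": 0,"dz": 0,"turn": 0,"gripper": 1},
  {"dx": 0,"dy": 0,"dz": 0,"turn": 0,"gripper": 1},
  {"dx": 0,"dy": 0,"dz": 0,"turn": 0,"gripper": 1},
])

```text
time: 33.05
ee_pos: [0.5601, 0.3021, 0.1054]
tcp_rot: [[-0.149, 0.989, 0.002], [0.989, 0.149, 0.001], [0.001, 0.002, -1.0]]
wrist_force: [0.5, -0.1, -1.6]
grip_width: 0.025
```

```bash
python3 st.py; python3 held.py 0.0274 w20; python3 ringm.py wrist
```

```text
33.05 [0.5601 0.3021 0.1054] yaw 98.56 F [ 0.5 -0.1 -1.6] w 0.025 q [-0.45  0.5  -0.19  1.79  0.12  0.86  1.03]
[319.5        352.5         26.79999924] lamp rel TCP (tool): [ 0.0002 -0.0023 -0.0311]
wrist 318.0 239.3 [0.5579 0.3013] 0.0225
```

View pics/w20.png

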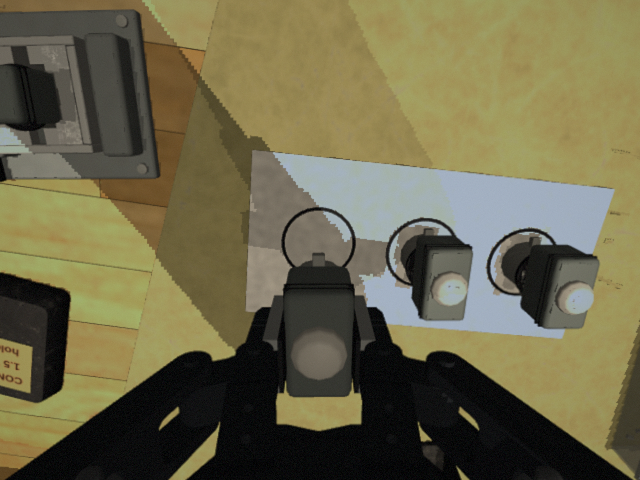

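send_rows([
  {"dx": 0,"dy": 0.001,"dz": 0.03,"turn": 0,"gripper": 1},
  {"dx": 0,"dy": 0,"dz": 0.025,"turn": 0,"gripper": 1},
  {"dx": 0,"dy": 0,"dz": 0.012,"turn": 0,"gripper": 1},
  {"dx": 0,"dy": 0,"dz": 0.004,"turn": 0,"gripper": 1},
  {"dx": 0,"dy": 0,"dz": 0.001,"turn": 0,"gripper": 1},
  {"dx": 0,"dy": 0,"dz": 0.0006,"turn": 0,"gripper": 1},
  {"dx": 0,"dy": 0,"dz": 0,"turn": 0,"gripper": 1},
  {"dx": 0,"dy": 0,"dz": 0,"turn": 0,"gripper": 1},
])

```text
time: 33.95
ee_pos: [0.561, 0.3024, 0.0325]
tcp_rot: [[-0.149, 0.989, 0.001], [0.989, 0.149, 0.001], [0.0, 0.001, -1.0]]
wrist_force: [-2.3, -1.9, 6.8]
grip_width: 0.0252
```

```bash
python3 st.py
```

```text
33.95 [0.561  0.3024 0.0325] yaw 98.59 F [-2.3 -1.9  6.8] w 0.0252 q [-0.47  0.6  -0.17  1.82  0.14  0.73  1.  ]
```

send_rows([
  {"dx": 0,"dy": 0,"dz": -0.0005,"turn": 0,"gripper": 0.5},
  {"dx": 0,"dy": 0,"dz": 0,"turn": 0,"gripper": 0.5},
  {"dx": 0,"dy": 0,"dz": 0,"turn": 0,"gripper": 0.5},
  {"dx": 0,"dy": 0,"dz": 0,"turn": 0,"gripper": 0.5},
  {"dx": 0,"dy": 0,"dz": -0.02,"turn": 0,"gripper": 0.5},
  {"dx": 0,"dy": 0,"dz": -0.04,"turn": 0,"gripper": 0.5},
  {"dx": 0,"dy": 0,"dz": -0.04,"turn": 0,"gripper": 0.5},
  {"dx": 0,"dy": 0,"dz": -0.04,"turn": 0,"gripper": 0.5},
  {"dx": 0,"dy": 0,"dz": 0,"turn": 0,"gripper": 0.5},
])

```text
time: 34.85
ee_pos: [0.5626, 0.3036, 0.1773]
tcp_rot: [[-0.149, 0.989, 0.007], [0.989, 0.149, 0.004], [0.003, 0.007, -1.0]]
wrist_force: [0.4, 0.7, 0.8]
grip_width: 0.0428
```

```bash
python3 st.py; python3 -c "
from h import *
import pickle
c=cam('wrist','w21'); pickle.dump(c,open('w21.pkl','wb'))
t=cam('top');crop(t,'t21',140,195,500,340,2.2)"
```

```text
34.85 [0.5626 0.3036 0.1773] yaw 98.58 F [0.4 0.7 0.8] w 0.0428 q [-0.45  0.42 -0.19  1.74  0.1   0.98  1.04]
```

View pics/w21.png

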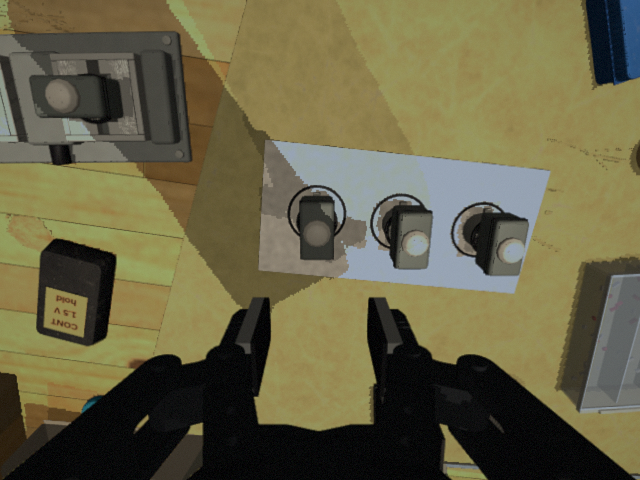

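View pics/t21.png

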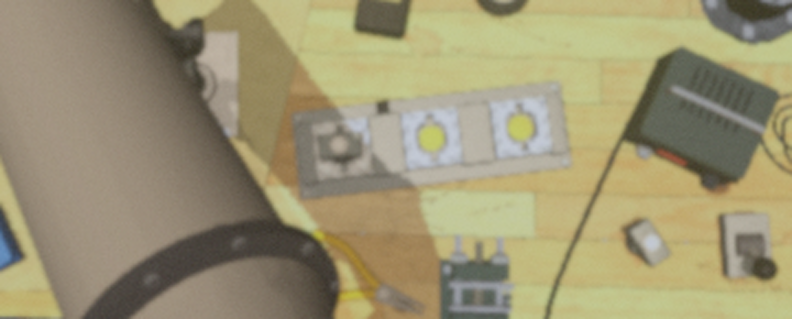

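All three tested lamps stand in their rings. Socket1 holds a fresh lamp and sockets 2 and 3 are empty. Going to the second fresh lamp, on the right at about (0.395, -0.209), short axis near yaw -53°.

send_rows([
  {"dx": -0.0401,"dy": -0.0202,"dz": 0,"turn": 0,"gripper": 0},
  {"dx": -0.0401,"dy": -0.0202,"dz": 0,"turn": 0,"gripper": 0},
  {"dx": -0.0401,"dy": -0.0202,"dz": 0,"turn": 0,"gripper": 0},
  {"dx": -0.0401,"dy": -0.0202,"dz": 0,"turn": 0,"gripper": 0},
  {"dx": -0.0401,"dy": -0.0202,"dz": 0,"turn": 0,"gripper": 0},
  {"dx": -0.0401,"dy": -0.0202,"dz": 0,"turn": 0,"gripper": 0},
  {"dx": -0.0401,"dy": -0.0202,"dz": 0,"turn": 0,"gripper": 0},
  {"dx": -0.0401,"dy": -0.0202,"dz": 0,"turn": 0,"gripper": 0},
  {"dx": -0.0401,"dy": -0.0202,"dz": 0,"turn": 0,"gripper": 0},
  {"dx": -0.0401,"dy": -0.0202,"dz": 0,"turn": 0,"gripper": 0},
  {"dx": -0.0401,"dy": -0.0202,"dz": 0,"turn": 0,"gripper": 0},
  {"dx": -0.0401,"dy": -0.0202,"dz": 0,"turn": 0,"gripper": 0},
  {"dx": 0,"dy": 0,"dz": 0,"turn": 8.5,"gripper": 0},
  {"dx": 0,"dy": 0,"dz": 0,"turn": 8.5,"gripper": 0},
  {"dx": 0,"dy": 0,"dz": 0,"turn": 8.5,"gripper": 0},
  {"dx": 0,"dy": 0,"dz": 0,"turn": 8.5,"gripper": 0},
  {"dx": 0,"dy": 0,"dz": 0,"turn": 8.5,"gripper": 0},
  {"dx": 0,"dy": 0,"dz": 0,"turn": 8.5,"gripper": 0},
  {"dx": 0,"dy": 0,"dz": 0,"turn": 8.5,"gripper": 0},
  {"dx": 0,"dy": 0,"dz": 0,"turn": 8.5,"gripper": 0},
])

```text
time: 36.95
ee_pos: [0.3918, -0.2097, 0.1704]
tcp_rot: [[0.864, 0.504, -0.002], [0.504, -0.864, 0.0], [-0.002, -0.001, -1.0]]
wrist_force: [-0.1, 0.0, 0.1]
grip_width: 0.0853
```

```bash
python3 st.py
```

```text
36.95 [ 0.3918 -0.2097  0.1704] yaw 30.24 F [-0.1  0.   0.1] w 0.0853 q [ 0.16  0.12  0.2   2.17 -0.03  0.85  0.91]
```

send_rows([
  {"dx": 0,"dy": 0,"dz": 0,"turn": 8.3,"gripper": 0},
  {"dx": 0,"dy": 0,"dz": 0,"turn": 8.3,"gripper": 0},
  {"dx": 0,"dy": 0,"dz": 0,"turn": 8.3,"gripper": 0},
  {"dx": 0,"dy": 0,"dz": 0,"turn": 8.3,"gripper": 0},
  {"dx": 0,"dy": 0,"dz": 0,"turn": 8.3,"gripper": 0},
  {"dx": 0,"dy": 0,"dz": 0,"turn": 8.3,"gripper": 0},
  {"dx": 0,"dy": 0,"dz": 0,"turn": 8.3,"gripper": 0},
  {"dx": 0,"dy": 0,"dz": 0,"turn": 8.3,"gripper": 0},
  {"dx": 0,"dy": 0,"dz": 0,"turn": 8.3,"gripper": 0},
  {"dx": 0,"dy": 0,"dz": 0,"turn": 8.3,"gripper": 0},
  {"dx": 0,"dy": 0,"dz": 0,"turn": 0,"gripper": 0},
  {"dx": 0,"dy": 0,"dz": 0,"turn": 0,"gripper": 0},
  {"dx": 0,"dy": 0,"dz": 0,"turn": 0,"gripper": 0},
])

```text
time: 38.25
ee_pos: [0.3923, -0.2098, 0.1712]
tcp_rot: [[0.613, -0.79, -0.001], [-0.79, -0.613, 0.0], [-0.001, 0.001, -1.0]]
wrist_force: [0.3, -0.4, 0.1]
grip_width: 0.0855
```

```bash
python3 st.py; python3 -c "
from h import *
import pickle
c=cam('wrist','w22'); pickle.dump(c,open('w22.pkl','wb'))"
```

```text
38.25 [ 0.3923 -0.2098  0.1712] yaw -52.19 F [ 0.3 -0.4  0.1] w 0.0855 q [ 0.04  0.12  0.33  2.18 -0.05  0.85 -0.51]
```

View pics/w22.png

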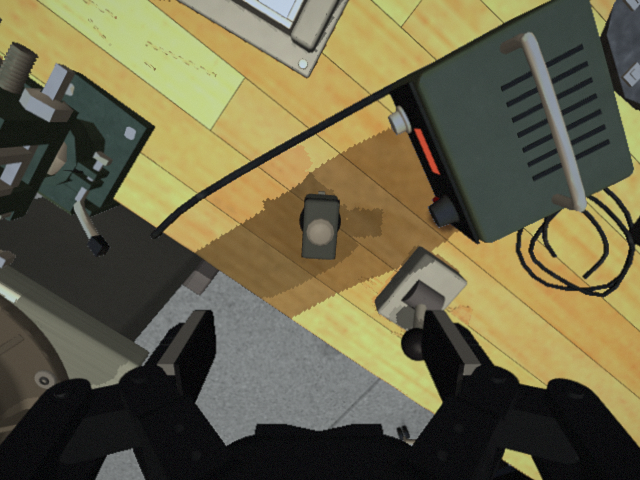

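```bash
python3 -c "
from h import *
import pickle
b=pickle.load(open('w22.pkl','rb'))
crop(b,'w22c',270,180,370,280,6)
t=cam('top');s=cam('scene'); crop(t,'t22',410,270,510,340,5); crop(s,'s22',350,300,450,400,5)"
```

```text
(no output)
```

View pics/w22c.png

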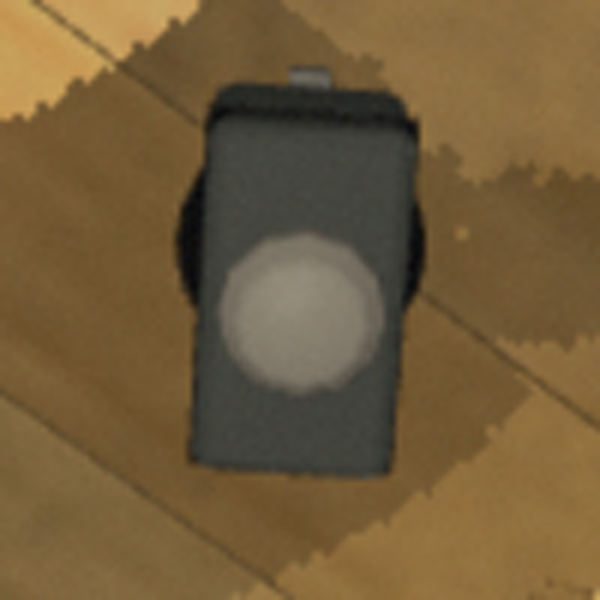

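View pics/s22.png

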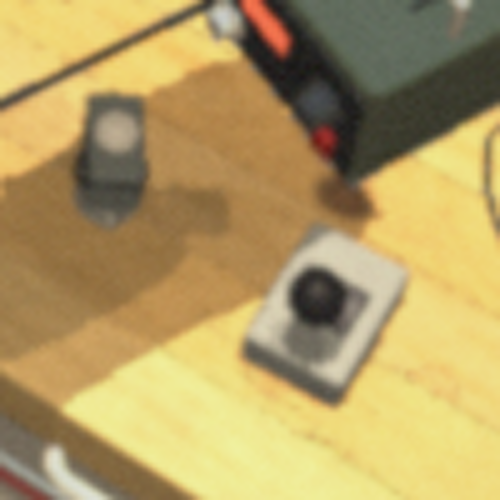

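```bash
python3 -c "
from h import *
import pickle
b=pickle.load(open('w22.pkl','rb'))
s=manip.observe();R=s['tcp_rot'];p=s['ee_pos'];print(p)
t=cam('top');sc=cam('scene')
print(tri([(b,(320.2,232.2)),(sc,(350+117/5,300+133/5))]))
for z in(.0575,.0595):
  P=plane(b,[(320.2,232.2)],z)[0];print(P,R.T@(P-p))
q=np.array([[205,122],[417,122],[392,472],[192,465]])/6+[270,180]
P=plane(b,q,.056);m=P.mean(0);print(m,R.T@(m-p))
"
```

```text
[ 0.39248891 -0.20992987  0.17142213]
(array([ 0.3957469 , -0.20905746,  0.05335869]), [np.float64(9.905692174171027e-05), np.float64(9.905692174164225e-05)])
[ 0.39675988 -0.20836969  0.0575    ] [ 0.0013929  -0.00435692  0.11392105]
[ 0.39722608 -0.20799552  0.0595    ] [ 0.00138148 -0.0049542   0.11192093]
[ 0.39778312 -0.20759353  0.056     ] [ 0.00140438 -0.00564148  0.11542079]
```

send_rows([
  {"dx": 0.0014,"dy": -0.005,"dz": 0.02,"turn": 3.3,"gripper": 0},
  {"dx": 0,"dy": 0,"dz": 0.04,"turn": 0,"gripper": 0},
  {"dx": 0,"dy": 0,"dz": 0.04,"turn": 0,"gripper": 0},
  {"dx": 0,"dy": 0,"dz": 0.03,"turn": 0,"gripper": 0},
  {"dx": 0,"dy": 0,"dz": 0.012,"turn": 0,"gripper": 0},
  {"dx": 0,"dy": 0,"dz": 0,"turn": 0,"gripper": 0},
  {"dx": 0,"dy": 0,"dz": 0,"turn": 0,"gripper": 0},
])

```text
time: 39.2
ee_pos: [0.3979, -0.2083, 0.0304]
tcp_rot: [[0.563, -0.826, 0.001], [-0.826, -0.563, -0.0], [0.001, -0.0, -1.0]]
wrist_force: [0.4, -0.7, 0.7]
grip_width: 0.0857
```

```bash
python3 st.py; python3 -c "
from h import *
c=cam('wrist','w23')"
```

```text
39.2 [ 0.3979 -0.2083  0.0304] yaw -55.71 F [ 0.4 -0.7  0.7] w 0.0857 q [ 0.11  0.39  0.27  2.27 -0.21  0.51 -0.43]
```

View pics/w23.png

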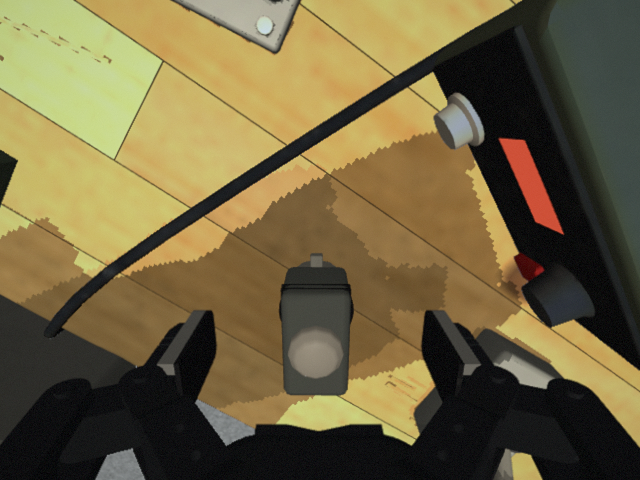

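send_rows([
  {"dx": -0.001,"dy": -0.0005,"dz": 0.002,"turn": 0.5,"gripper": 0},
  {"dx": 0,"dy": 0,"dz": 0,"turn": 0,"gripper": 1},
  {"dx": 0,"dy": 0,"dz": 0,"turn": 0,"gripper": 1},
  {"dx": 0,"dy": 0,"dz": 0,"turn": 0,"gripper": 1},
  {"dx": 0,"dy": 0,"dz": 0,"turn": 0,"gripper": 1},
  {"dx": 0,"dy": 0,"dz": 0,"turn": 0,"gripper": 1},
  {"dx": 0,"dy": 0,"dz": 0,"turn": 0,"gripper": 1},
])

```text
time: 39.95
ee_pos: [0.3974, -0.2069, 0.0278]
tcp_rot: [[0.556, -0.831, 0.0], [-0.831, -0.556, 0.0], [0.0, -0.0, -1.0]]
wrist_force: [-1.6, 0.8, 8.6]
grip_width: 0.025
```

```bash
python3 st.py; python3 held.py 0.0282 w24
```

```text
39.95 [ 0.3974 -0.2069  0.0278] yaw -56.21 F [-1.6  0.8  8.6] w 0.025 q [ 0.11  0.39  0.27  2.27 -0.21  0.5  -0.44]
[318.5        356.5         27.10000038] lamp rel TCP (tool): [ 0.0003 -0.0004 -0.0303]
```

View pics/w24.png

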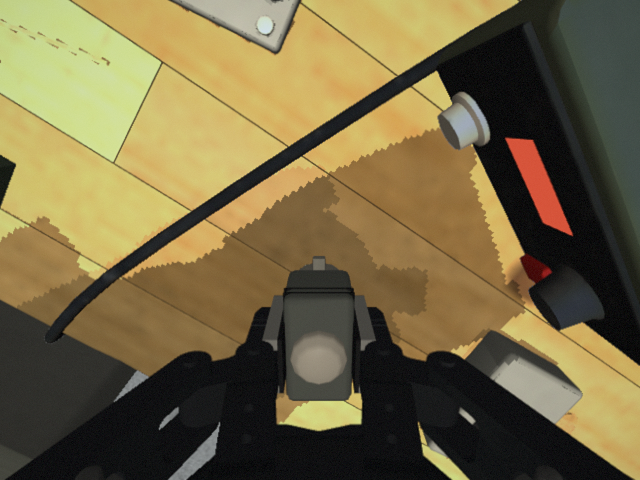

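send_rows([
  {"dx": 0,"dy": 0,"dz": -0.03,"turn": 0,"gripper": 1},
  {"dx": 0,"dy": 0,"dz": -0.045,"turn": 0,"gripper": 1},
  {"dx": 0,"dy": 0,"dz": -0.047,"turn": 0,"gripper": 1},
  {"dx": -0.0112,"dy": -0.0443,"dz": 0,"turn": 0,"gripper": 1},
  {"dx": -0.0112,"dy": -0.0443,"dz": 0,"turn": 0,"gripper": 1},
  {"dx": -0.0112,"dy": -0.0443,"dz": 0,"turn": 0,"gripper": 1},
  {"dx": -0.0112,"dy": -0.0443,"dz": 0,"turn": 0,"gripper": 1},
  {"dx": 0,"dy": 0,"dz": 0,"turn": -8.5,"gripper": 1},
  {"dx": 0,"dy": 0,"dz": 0,"turn": -8.5,"gripper": 1},
  {"dx": 0,"dy": 0,"dz": 0,"turn": -8.5,"gripper": 1},
  {"dx": 0,"dy": 0,"dz": 0,"turn": -8.5,"gripper": 1},
  {"dx": 0,"dy": 0,"dz": 0,"turn": -8.5,"gripper": 1},
  {"dx": 0,"dy": 0,"dz": 0,"turn": -8.5,"gripper": 1},
  {"dx": 0,"dy": 0,"dz": 0,"turn": -8.5,"gripper": 1},
  {"dx": 0,"dy": 0,"dz": 0,"turn": -8.5,"gripper": 1},
  {"dx": 0,"dy": 0,"dz": 0,"turn": -8.5,"gripper": 1},
  {"dx": 0,"dy": 0,"dz": 0,"turn": -8.5,"gripper": 1},
  {"dx": 0,"dy": 0,"dz": 0,"turn": -8.5,"gripper": 1},
  {"dx": 0,"dy": 0,"dz": 0,"turn": -8.5,"gripper": 1},
  {"dx": 0,"dy": 0,"dz": 0,"turn": -8.5,"gripper": 1},
])

```text
time: 42.0
ee_pos: [0.5193, -0.0711, 0.1493]
tcp_rot: [[0.579, 0.816, -0.001], [0.816, -0.579, -0.0], [-0.0, -0.0, -1.0]]
wrist_force: [1.1, 0.5, -0.3]
grip_width: 0.0254
```

send_rows([
  {"dx": 0,"dy": 0,"dz": 0,"turn": -8.5,"gripper": 1},
  {"dx": 0,"dy": 0,"dz": 0,"turn": -8.5,"gripper": 1},
  {"dx": 0,"dy": 0,"dz": 0,"turn": -8.5,"gripper": 1},
  {"dx": 0,"dy": 0,"dz": 0,"turn": -8.5,"gripper": 1},
  {"dx": 0,"dy": 0,"dz": 0,"turn": -8.5,"gripper": 1},
  {"dx": 0,"dy": 0,"dz": 0,"turn": -1.6,"gripper": 1},
  {"dx": 0,"dy": 0,"dz": 0,"turn": 0,"gripper": 1},
  {"dx": 0,"dy": 0,"dz": 0,"turn": 0,"gripper": 1},
])

```text
time: 42.8
ee_pos: [0.5195, -0.0711, 0.1494]
tcp_rot: [[-0.142, 0.99, -0.0], [0.99, 0.142, -0.0], [0.0, -0.0, -1.0]]
wrist_force: [0.1, -0.4, -1.6]
grip_width: 0.0253
```

```bash
python3 st.py; python3 held.py 0.0278 w25
```

```text
42.8 [ 0.5195 -0.0711  0.1494] yaw 98.18 F [ 0.1 -0.4 -1.6] w 0.0253 q [ 0.21  0.29 -0.23  2.01  0.08  0.85  1.65]
[317.5        355.5         27.10000038] lamp rel TCP (tool): [-0.0005 -0.0006 -0.0307]
```

View pics/w25.png

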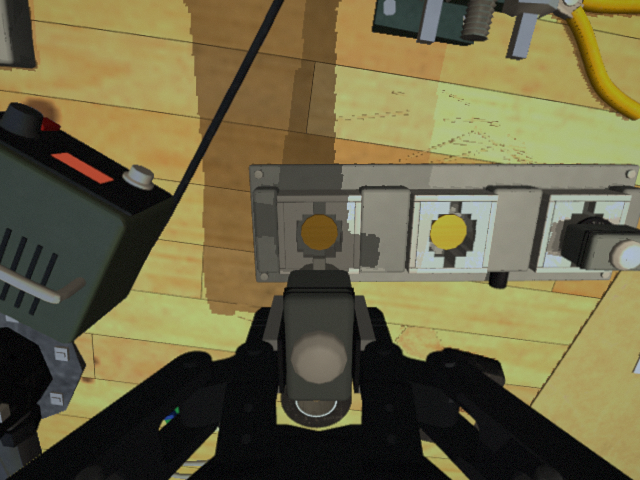

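send_rows([
  {"dx": 0,"dy": 0,"dz": 0.035,"turn": -0.2,"gripper": 1},
  {"dx": 0,"dy": 0,"dz": 0.035,"turn": 0,"gripper": 1},
  {"dx": 0,"dy": 0,"dz": 0.01,"turn": 0,"gripper": 1},
  {"dx": 0,"dy": 0,"dz": 0,"turn": 0,"gripper": 1},
  {"dx": 0,"dy": 0,"dz": 0.007,"turn": 0,"gripper": 1},
  {"dx": 0,"dy": 0,"dz": 0.006,"turn": 0,"gripper": 1},
  {"dx": 0,"dy": 0,"dz": 0,"turn": 0,"gripper": 1},
  {"dx": 0,"dy": 0,"dz": 0,"turn": 0,"gripper": 1},
])

```text
time: 43.65
ee_pos: [0.5199, -0.0711, 0.0574]
tcp_rot: [[-0.149, 0.989, 0.001], [0.989, 0.149, -0.0], [-0.0, 0.001, -1.0]]
wrist_force: [-2.1, -0.1, -0.0]
grip_width: 0.0253
```

```bash
python3 st.py
```

```text
43.65 [ 0.5199 -0.0711  0.0574] yaw 98.57 F [-2.1 -0.1 -0. ] w 0.0253 q [ 0.19  0.42 -0.21  2.07  0.14  0.66  1.61]
```

send_rows([
  {"dx": 0,"dy": -0.0003,"dz": 0.004,"turn": 0,"gripper": 1},
  {"dx": 0,"dy": 0,"dz": 0.004,"turn": 0,"gripper": 1},
  {"dx": 0,"dy": 0,"dz": 0.004,"turn": 0,"gripper": 1},
  {"dx": 0,"dy": 0,"dz": 0.003,"turn": 0,"gripper": 1},
  {"dx": 0,"dy": 0,"dz": 0.0025,"turn": 0,"gripper": 1},
  {"dx": 0,"dy": 0,"dz": 0,"turn": 0,"gripper": 1},
  {"dx": 0,"dy": 0,"dz": 0,"turn": 0,"gripper": 1},
])

```text
time: 44.35
ee_pos: [0.5195, -0.0712, 0.0391]
tcp_rot: [[-0.149, 0.989, 0.0], [0.989, 0.149, -0.0], [-0.0, 0.0, -1.0]]
wrist_force: [-0.8, -1.8, 5.3]
grip_width: 0.0254
```

```bash
python3 st.py; python3 held.py .0278 w26
```

```text
44.35 [ 0.5195 -0.0712  0.0391] yaw 98.59 F [-0.8 -1.8  5.3] w 0.0254 q [ 0.18  0.45 -0.2   2.08  0.15  0.62  1.6 ]
[319.5        366.5         32.09999847] lamp rel TCP (tool): [ 0.0003  0.0041 -0.0307]
```

View pics/w26.png

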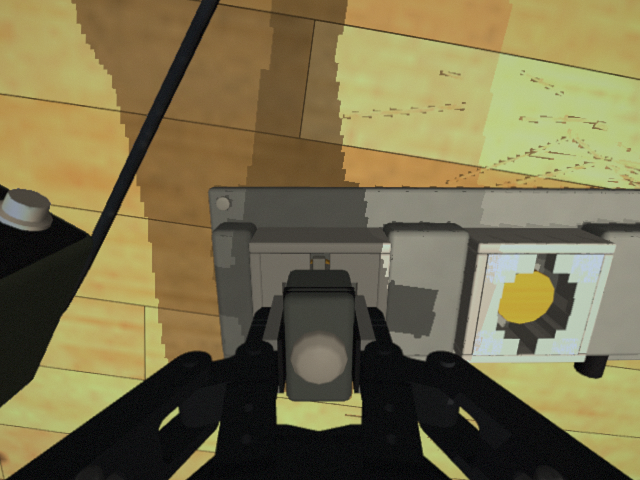

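send_rows([
  {"dx": 0,"dy": 0,"dz": 0,"turn": 8.2,"gripper": 1},
  {"dx": 0,"dy": 0,"dz": 0,"turn": 8.2,"gripper": 1},
  {"dx": 0,"dy": 0,"dz": 0,"turn": 8.2,"gripper": 1},
  {"dx": 0,"dy": 0,"dz": 0,"turn": 8.2,"gripper": 1},
  {"dx": 0,"dy": 0,"dz": 0,"turn": 8.2,"gripper": 1},
  {"dx": 0,"dy": 0,"dz": 0,"turn": 8.2,"gripper": 1},
  {"dx": 0,"dy": 0,"dz": 0,"turn": 8.2,"gripper": 1},
  {"dx": 0,"dy": 0,"dz": 0,"turn": 8.2,"gripper": 1},
  {"dx": 0,"dy": 0,"dz": 0,"turn": 8.2,"gripper": 1},
  {"dx": 0,"dy": 0,"dz": 0,"turn": 8.2,"gripper": 1},
  {"dx": 0,"dy": 0,"dz": 0,"turn": 8.2,"gripper": 1},
  {"dx": 0,"dy": 0,"dz": 0,"turn": 1,"gripper": 1},
  {"dx": 0,"dy": 0,"dz": 0,"turn": 0,"gripper": 1},
  {"dx": 0,"dy": 0,"dz": 0,"turn": 0,"gripper": 1},
])

```text
time: 45.8
ee_pos: [0.5195, -0.0709, 0.0392]
tcp_rot: [[0.992, 0.129, 0.0], [0.129, -0.992, 0.0], [0.0, 0.0, -1.0]]
wrist_force: [-0.2, -0.5, 5.2]
grip_width: 0.0251
```

```bash
python3 st.py; python3 -c "
from rig import manip
print(manip.observe()['wrist_torque'])"
```

```text
45.8 [ 0.5195 -0.0709  0.0392] yaw 7.4 F [-0.2 -0.5  5.2] w 0.0251 q [-0.15  0.45  0.2   2.1  -0.16  0.6   0.29]
[-0.02259325  0.19266512  0.02142033]
```

send_rows([
  {"dx": 0,"dy": 0,"dz": -0.003,"turn": 0,"gripper": 1},
  {"dx": 0,"dy": 0,"dz": -0.002,"turn": 0,"gripper": 1},
  {"dx": 0,"dy": 0,"dz": 0,"turn": 0,"gripper": 1},
  {"dx": 0,"dy": 0,"dz": 0,"turn": 0,"gripper": 1},
  {"dx": 0,"dy": 0,"dz": 0,"turn": 0,"gripper": 0},
  {"dx": 0,"dy": 0,"dz": 0,"turn": 0,"gripper": 0},
  {"dx": 0,"dy": 0,"dz": 0,"turn": 0,"gripper": 0},
  {"dx": 0,"dy": 0,"dz": 0,"turn": 0,"gripper": 0},
  {"dx": 0,"dy": 0,"dz": -0.03,"turn": 0,"gripper": 0},
  {"dx": 0,"dy": 0,"dz": -0.05,"turn": 0,"gripper": 0},
  {"dx": 0,"dy": -0.04,"dz": -0.04,"turn": 0,"gripper": 0},
  {"dx": 0,"dy": -0.04,"dz": 0,"turn": 0,"gripper": 0},
  {"dx": 0,"dy": 0,"dz": 0,"turn": 0,"gripper": 0},
  {"dx": 0,"dy": 0,"dz": 0,"turn": 0,"gripper": 0},
])

```text
time: 47.2
ee_pos: [0.5095, 0.0044, 0.1596]
tcp_rot: [[0.991, 0.131, 0.0], [0.131, -0.991, 0.0], [0.0, -0.0, -1.0]]
wrist_force: [0.4, -0.6, -0.0]
grip_width: 0.0857
```

```bash
python3 st.py; python3 -c "
from h import *
import pickle
c=cam('wrist','w27'); pickle.dump(c,open('w27.pkl','wb'))
t=cam('top');crop(t,'t27',140,195,500,340,2.2);s=cam('scene');crop(s,'s27',160,140,440,380,2.5)"
```

```text
47.2 [0.5095 0.0044 0.1596] yaw 7.51 F [ 0.4 -0.6 -0. ] w 0.0857 q [-0.33  0.24  0.22  2.05 -0.07  0.85  0.07]
```

View pics/w27.png

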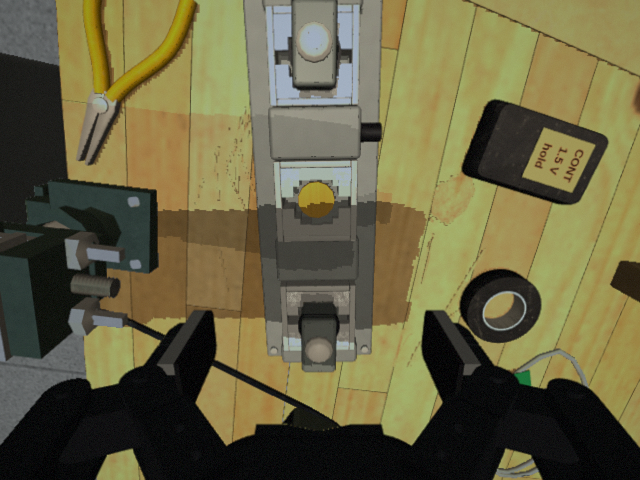

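View pics/s27.png

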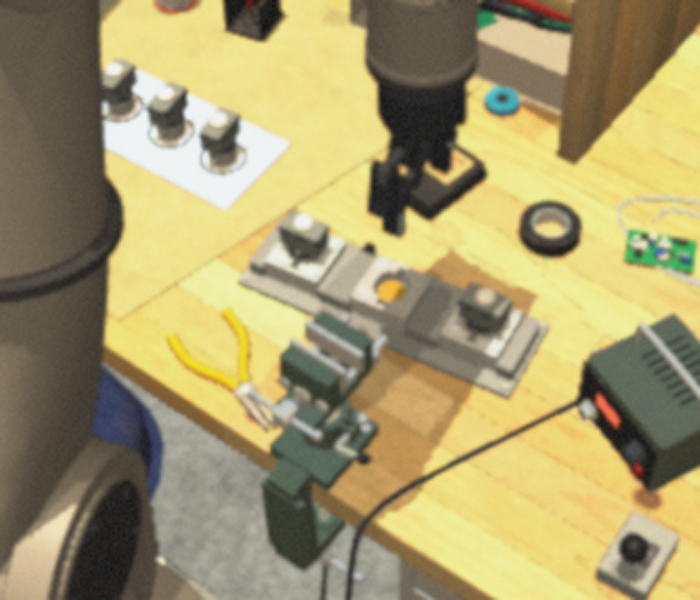

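View pics/t27.png

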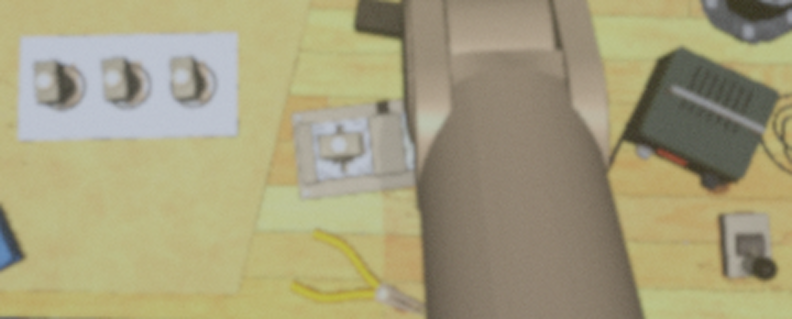

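```bash
python3 -c "
from h import *
import pickle
a=pickle.load(open('w14.pkl','rb'));b=pickle.load(open('w27.pkl','rb'));s=cam('scene');e=pickle.load(open('w21.pkl','rb'))
print('s1',tri([(a,(320,76)),(b,(314,41)),(s,(160+304/2.5,140+226/2.5)),(e,(62,97))]))
print('s3',tri([(b,(318.5,350)),(s,(160+487/2.5,140+296/2.5))]))
crop(b,'w27c',240,0,400,380,1.55)
crop(s,'s27b',250,215,390,310,5)
"
```

```text
s1 (array([0.49072897, 0.12733759, 0.06972503]), [np.float64(0.0016253114769653393), np.float64(0.0013462455570201336), np.float64(0.002450082619009884), np.float64(0.0022994964092587257)])
s3 (array([ 0.52033119, -0.07394551,  0.07236117]), [np.float64(0.00015000034645483483), np.float64(0.00015000034645490227)])
```

View pics/s27b.png

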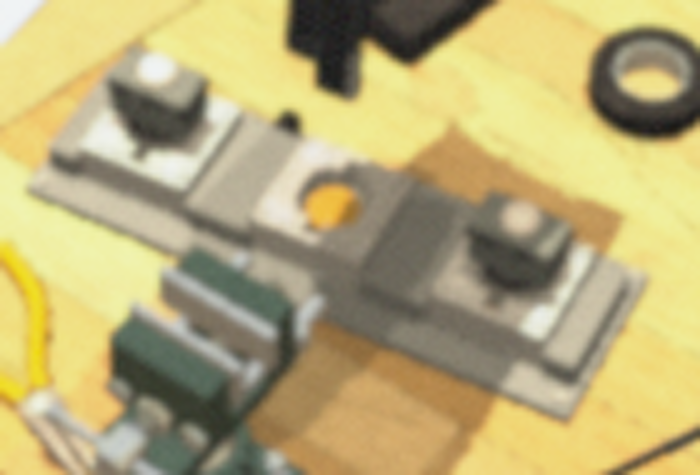

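View pics/w27c.png

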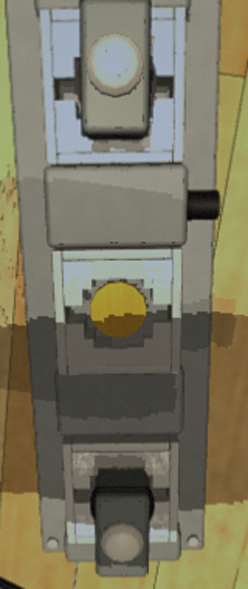

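Both fresh lamps sit at the locked height and in line with the board, and no third fresh lamp is in any view. Next is the lever. I'll shut the fingers and look from above.

send_rows([
  {"dx": -0.0237,"dy": 0.0365,"dz": -0.005,"turn": 0,"gripper": 1},
  {"dx": -0.0237,"dy": 0.0365,"dz": -0.005,"turn": 0,"gripper": 1},
  {"dx": -0.0237,"dy": 0.0365,"dz": -0.005,"turn": 0,"gripper": 1},
  {"dx": -0.0237,"dy": 0.0365,"dz": -0.005,"turn": 0,"gripper": 1},
  {"dx": -0.0237,"dy": 0.0365,"dz": -0.005,"turn": 0,"gripper": 1},
  {"dx": -0.0237,"dy": 0.0365,"dz": -0.005,"turn": 0,"gripper": 1},
  {"dx": -0.0237,"dy": 0.0365,"dz": -0.005,"turn": 0,"gripper": 1},
  {"dx": -0.0237,"dy": 0.0365,"dz": -0.005,"turn": 0,"gripper": 1},
  {"dx": 0,"dy": 0,"dz": 0,"turn": 8.4,"gripper": 1},
  {"dx": 0,"dy": 0,"dz": 0,"turn": 8.4,"gripper": 1},
  {"dx": 0,"dy": 0,"dz": 0,"turn": 8.4,"gripper": 1},
  {"dx": 0,"dy": 0,"dz": 0,"turn": 8.4,"gripper": 1},
  {"dx": 0,"dy": 0,"dz": 0,"turn": 8.4,"gripper": 1},
  {"dx": 0,"dy": 0,"dz": 0,"turn": 8.4,"gripper": 1},
  {"dx": 0,"dy": 0,"dz": 0,"turn": 8.4,"gripper": 1},
  {"dx": 0,"dy": 0,"dz": 0,"turn": 8.4,"gripper": 1},
  {"dx": 0,"dy": 0,"dz": 0,"turn": 8.4,"gripper": 1},
  {"dx": 0,"dy": 0,"dz": 0,"turn": 8.4,"gripper": 1},
  {"dx": 0,"dy": 0,"dz": 0,"turn": 8.4,"gripper": 1},
  {"dx": 0,"dy": 0,"dz": 0,"turn": 0,"gripper": 1},
])

```text
time: 49.4
ee_pos: [0.3586, -0.3109, 0.1992]
tcp_rot: [[0.083, -0.997, -0.001], [-0.997, -0.083, -0.0], [0.0, 0.001, -1.0]]
wrist_force: [0.3, 0.6, 1.3]
grip_width: -0.0002
```

send_rows([
  {"dx": 0,"dy": 0,"dz": 0,"turn": 0,"gripper": 1},
  {"dx": 0,"dy": 0,"dz": 0,"turn": 0,"gripper": 1},
])

```text
time: 49.6
ee_pos: [0.359, -0.3105, 0.1993]
tcp_rot: [[0.09, -0.996, -0.0], [-0.996, -0.09, -0.0], [0.0, 0.0, -1.0]]
wrist_force: [0.2, -0.8, -0.9]
grip_width: 0.0001
```

```bash
python3 st.py; python3 -c "
from h import *
import pickle
c=cam('wrist','w28'); pickle.dump(c,open('w28.pkl','wb'))"
```

```text
49.6 [ 0.359  -0.3105  0.1993] yaw -84.82 F [ 0.2 -0.8 -0.9] w 0.0001 q [-0.03  0.14  0.67  2.11 -0.11  0.93 -0.77]
```

View pics/w28.png

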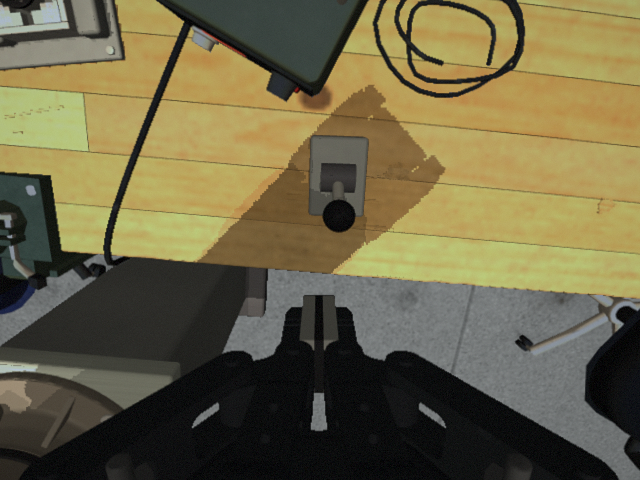

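```bash
python3 -c "
from h import *
import pickle
b=pickle.load(open('w28.pkl','rb'));s=manip.observe();R=s['tcp_rot'];p=s['ee_pos']
sc=cam('scene')
P,e=tri([(b,(339,216)),(sc,(350+318/5,300+297/5))]);print(P,e,R.T@(P-p))
P=plane(b,[(339,216)],.066)[0];print(P,R.T@(P-p))
C=plane(b,[(310,137),(368,137),(365.5,217),(311,215.5)],.025);print(C,C.mean(0)); v=C[0]+C[1]-C[2]-C[3];print(np.degrees(np.arctan2(v[1],v[0])))
"
```

```text
[ 0.3715432  -0.32630664  0.06238284] [np.float64(0.00031290003102606715), np.float64(0.00031290003102592154)] [ 0.01685628 -0.01110712  0.13695741]
[ 0.37233231 -0.32571155  0.066     ] [ 0.0163344  -0.01194573  0.13334009]
[[ 0.42815139 -0.29735663  0.025     ]
 [ 0.43263207 -0.34599598  0.025     ]
 [ 0.36360566 -0.35294028  0.025     ]
 [ 0.3605262  -0.30394535  0.025     ]] [ 0.39622883 -0.32505956  0.025     ]
5.655737337389315
```

send_rows([
  {"dx": 0.0173,"dy": 0.0247,"dz": 0,"turn": 0,"gripper": 1},
  {"dx": 0,"dy": 0,"dz": 0.04,"turn": 0,"gripper": 1},
  {"dx": 0,"dy": 0,"dz": 0.04,"turn": 0,"gripper": 1},
  {"dx": 0,"dy": 0,"dz": 0.04,"turn": 0,"gripper": 1},
  {"dx": 0,"dy": 0,"dz": 0.024,"turn": 0,"gripper": 1},
  {"dx": 0,"dy": 0,"dz": 0,"turn": 0,"gripper": 1},
  {"dx": 0,"dy": 0,"dz": 0,"turn": 0,"gripper": 1},
])

```text
time: 50.4
ee_pos: [0.3359, -0.3301, 0.0558]
tcp_rot: [[0.087, -0.996, -0.001], [-0.996, -0.087, -0.0], [-0.0, 0.001, -1.0]]
wrist_force: [-0.1, -0.5, -0.1]
grip_width: -0.0003
```

```bash
python3 st.py; python3 -c "
from h import *
c=cam('wrist','w29')"
```

```text
50.4 [ 0.3359 -0.3301  0.0558] yaw -85.0 F [-0.1 -0.5 -0.1] w -0.0003 q [ 0.17  0.41  0.57  2.22 -0.38  0.61 -0.47]
```

View pics/w29.png

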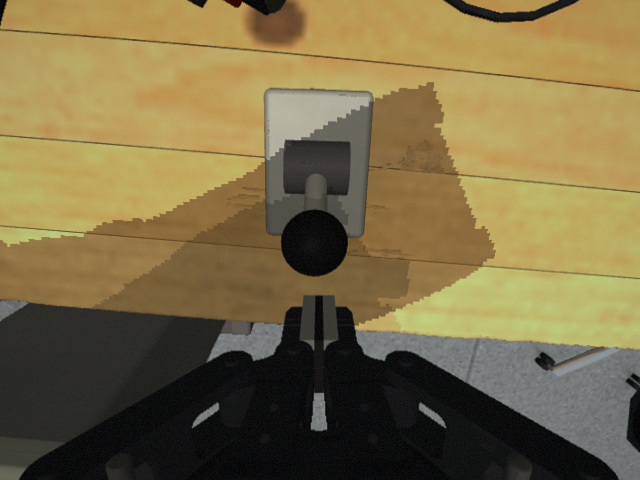

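The shut fingers stand directly behind the ball (ball at (314,243), fingers at (319,310)). Pushing along the block's +x.

send_rows([
  {"dx": -0.001,"dy": -0.007,"dz": 0,"turn": 0,"gripper": 1},
  {"dx": 0,"dy": -0.007,"dz": 0,"turn": 0,"gripper": 1},
  {"dx": 0,"dy": -0.007,"dz": 0,"turn": 0,"gripper": 1},
  {"dx": 0,"dy": -0.007,"dz": 0,"turn": 0,"gripper": 1},
  {"dx": 0,"dy": -0.007,"dz": 0,"turn": 0,"gripper": 1},
  {"dx": 0,"dy": -0.007,"dz": 0,"turn": 0,"gripper": 1},
  {"dx": 0,"dy": -0.007,"dz": 0,"turn": 0,"gripper": 1},
  {"dx": 0,"dy": -0.005,"dz": 0,"turn": 0,"gripper": 1},
  {"dx": 0,"dy": 0,"dz": 0,"turn": 0,"gripper": 1},
  {"dx": 0,"dy": 0,"dz": 0,"turn": 0,"gripper": 1},
])

```text
time: 51.45
ee_pos: [0.3897, -0.324, 0.0553]
tcp_rot: [[0.087, -0.996, -0.0], [-0.996, -0.087, 0.0], [-0.0, 0.0, -1.0]]
wrist_force: [-0.5, -0.8, 0.5]
grip_width: -0.0002
```

```bash
python3 st.py; python3 -c "
from h import *
c=cam('wrist','w30')"
```

```text
51.45 [ 0.3897 -0.324   0.0553] yaw -85.0 F [-0.5 -0.8  0.5] w -0.0002 q [ 0.12  0.45  0.55  2.15 -0.4   0.64 -0.54]
```

View pics/w30.png

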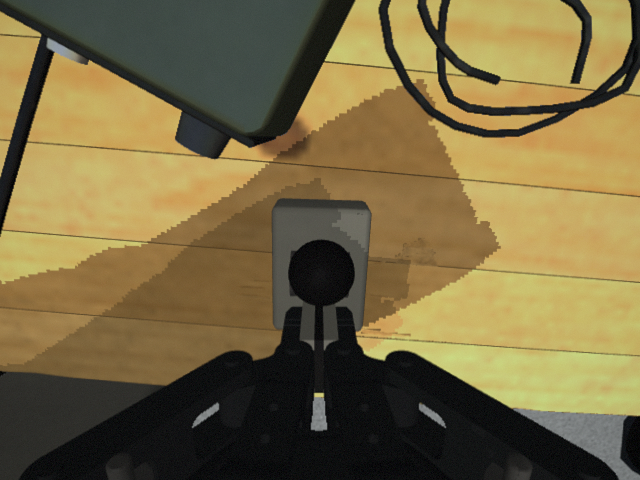

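send_rows([
  {"dx": 0,"dy": -0.004,"dz": 0,"turn": 0,"gripper": 1},
  {"dx": 0,"dy": -0.004,"dz": 0,"turn": 0,"gripper": 1},
  {"dx": 0,"dy": 0,"dz": 0,"turn": 0,"gripper": 1},
  {"dx": 0,"dy": 0,"dz": 0,"turn": 0,"gripper": 1},
])

```text
time: 51.9
ee_pos: [0.3964, -0.3234, 0.0551]
tcp_rot: [[0.086, -0.996, -0.002], [-0.996, -0.086, 0.001], [-0.001, 0.002, -1.0]]
wrist_force: [-9.2, -0.4, 3.5]
grip_width: 0.0001
```

send_rows([
  {"dx": 0,"dy": -0.002,"dz": 0,"turn": 0,"gripper": 1},
  {"dx": 0,"dy": 0,"dz": 0,"turn": 0,"gripper": 1},
  {"dx": 0,"dy": 0,"dz": 0,"turn": 0,"gripper": 1},
])

```text
time: 52.2
ee_pos: [0.3967, -0.3233, 0.055]
tcp_rot: [[0.085, -0.996, -0.004], [-0.996, -0.085, 0.001], [-0.002, 0.004, -1.0]]
wrist_force: [-17.7, -1.7, 10.5]
grip_width: 0.0
```

send_rows([
  {"dx": 0,"dy": 0.012,"dz": 0,"turn": 0,"gripper": 1},
  {"dx": 0,"dy": 0.03,"dz": 0,"turn": 0,"gripper": 1},
  {"dx": 0,"dy": 0.03,"dz": 0,"turn": 0,"gripper": 1},
  {"dx": 0,"dy": 0,"dz": -0.04,"turn": 0,"gripper": 1},
  {"dx": 0,"dy": 0,"dz": -0.05,"turn": 0,"gripper": 1},
  {"dx": 0,"dy": 0,"dz": -0.05,"turn": 0,"gripper": 1},
  {"dx": 0,"dy": 0,"dz": 0,"turn": 0,"gripper": 1},
  {"dx": 0,"dy": 0,"dz": 0,"turn": 0,"gripper": 1},
])

```text
time: 53.0
ee_pos: [0.3289, -0.3294, 0.1964]
tcp_rot: [[0.088, -0.996, 0.004], [-0.996, -0.088, -0.0], [0.001, -0.004, -1.0]]
wrist_force: [-0.0, 0.3, -0.4]
grip_width: -0.0003
```

```bash
python3 st.py; python3 -c "
from h import *
import pickle
c=cam('wrist','w31');pickle.dump(c,open('w31.pkl','wb'))
t=cam('top');crop(t,'t31',140,195,500,340,2.2);s=cam('scene','s31');crop(s,'s31c',160,140,440,380,2.5)"
```

```text
53.0 [ 0.3289 -0.3294  0.1964] yaw -84.96 F [-0.   0.3 -0.4] w -0.0003 q [-0.02  0.13  0.74  2.13 -0.12  0.91 -0.7 ]
```

View pics/w31.png

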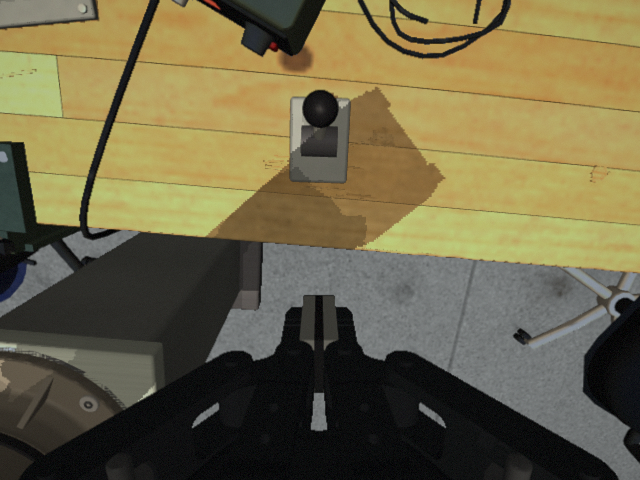

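View pics/t31.png

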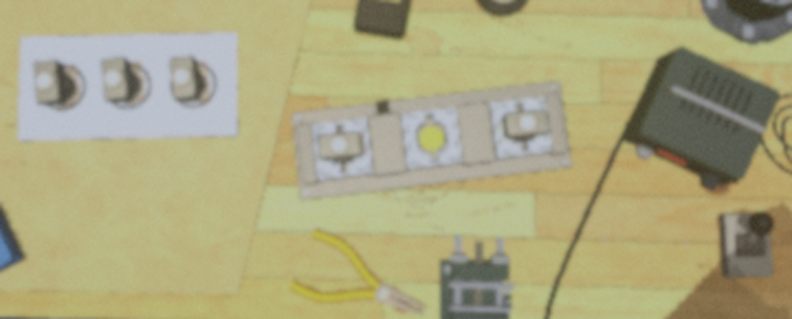

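View pics/s31c.png

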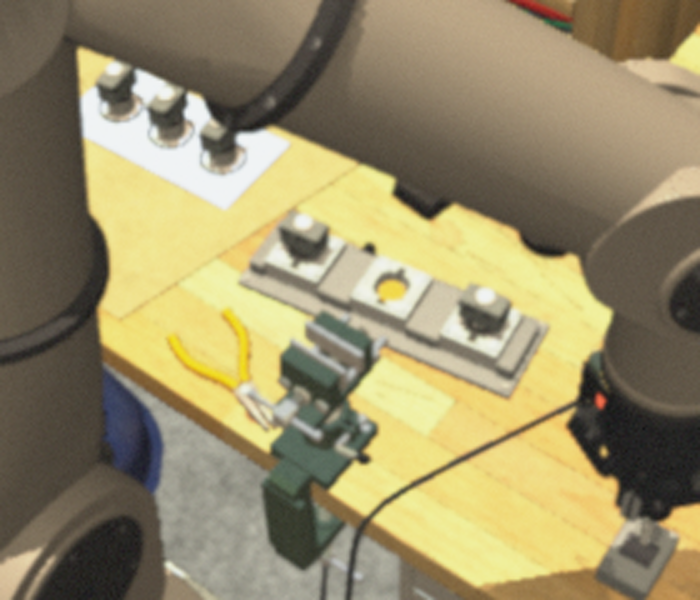

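```bash
python3 -c "
from h import *
import pickle
b=pickle.load(open('w31.pkl','rb'));print('ball',plane(b,[(320,108)],.066))
e=pickle.load(open('w21.pkl','rb'));t=cam('top');s=cam('scene')
tp=np.array([[45,79],[112,78],[180,77]])/2.2+[140,195]
wp=[(511,250),(414.5,244),(318,233.5)];r=[(.552,.451),(.556,.3765),(.560,.302)]
for a,c,q in zip(tp,wp,r): print(tri([(t,a),(e,c)])[0].round(4),plane(e,[c],.0629).round(4),q)
crop(t,'t31r',145,200,255,265,7);crop(t,'t31b',265,225,405,290,5.6)
"
```

```text
ball [[ 0.42050981 -0.32267463  0.066     ]]
[0.5513 0.4481 0.0652] [[0.5517 0.4496 0.0629]] (0.552, 0.451)
[0.5523 0.3699 0.0822] [[0.558  0.3757 0.0629]] (0.556, 0.3765)
[0.5581 0.3021 0.0681] [[0.5607 0.3031 0.0629]] (0.56, 0.302)
```

View pics/t31b.png

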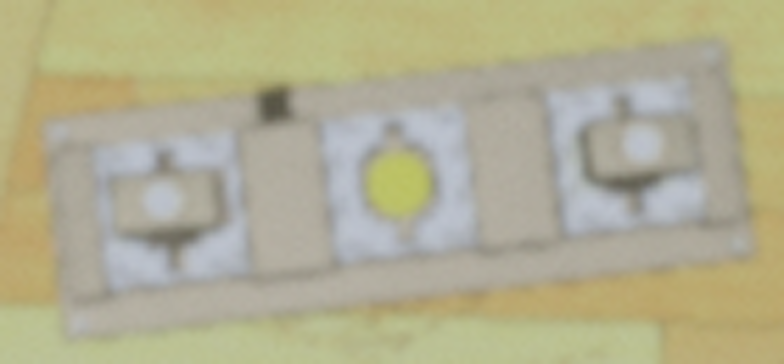

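View pics/t31r.png

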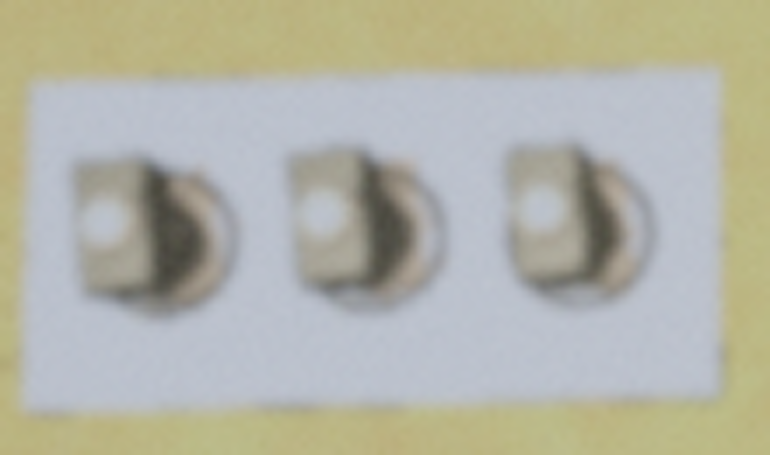

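```bash
python3 -c "
from rig import manip
print(manip.finish_job())"
```

```text
the job is handed in; nothing more can be done
None
```

The changeover is done and handed in at about 53 s. `finish_job` gives no verdict.

**What I did**
- **Tested lamps:** I pressed, unlocked and lifted all three out of their sockets and stood them upright in the three rings.
- **Fresh lamps:** Only two were on the bench. I locked one in socket1 and the other in socket3; socket2 stays empty.
- **Power lever:** I pushed it over last, until the wrist force rose to about 18 N at the end stop. Then I backed the arm clear.

**What the last checks showed**
- **Rings:** The three lamps stand upright, with their domes within about 2 mm of the ring centres in the wrist view.
    - For ring 2 the top and wrist cameras disagreed: the rays put the dome at 82 mm high, 5–7 mm off the centre. I took this for a misread pixel, because both pictures show the lamp inside its ring.
- **Fresh lamps:** The domes measured 70 and 72 mm above the bench. The tested lamps, while locked, measured 70–78 mm; a lamp that had sprung out would read about 83 mm or more.
    - The grips were about 1° past the board's y direction at release. I did not test the locks by trying to turn the lamps.
- **Lever:** The ball is at x = 0.4205 m. It started at 0.372 m, so it moved the full 48 mm.
- **Other things:** The tape roll, tester and the rest of the bench looked unmoved, and I saw no lamp knocked aside.

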